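Lay the cap plates on their posts

ROBOT

A 6-joint arm with a two-finger parallel gripper is mounted at the origin on the work surface. World frame = base frame: x ahead of the robot, y to its left, z up, the work surface at z = 0. Lengths are in m, angles in degrees, forces in N, time in s.
With the tool pointing down it reaches from about 0.4 to 0.825 m from the base axis. Payload 7 kg.
Tool frame: the origin (TCP) lies at the very end of the fingers, on their centre line; the grasp point (between the pads) lies hold_point_z behind it (hold_point_z is the distance from the TCP to the grasp point, in m); z points along the fingers, y is the line along which they close (so a half turn about z gives the same grasp; the last joint's range is limited). The gripper opens to 88 mm and grips with 3 to 60 N. Pads are 19 mm wide; open, the fingers measure 130 mm over their backs; the gripper's body (78 mm by 193 mm) begins 47 mm behind the grasp point.
Start: joints at [-53.738, 20.546, 0.682, 0, -70.136, -16.507], TCP at [0.228, -0.635, 0.197] pointing down, gripper open.
Joint ranges: [-176.03, 176.03], [-82.01, 121.73], [-58.28, 71.71], [-173.87, 95.51], [-174.79, -0.11], [-173.66, 173.66]. Speed limits (degrees/s): [136.94, 136.94, 172.46, 180, 180, 180].

INTERFACE

Orientations are given as [roll, pitch, yaw] about the fixed x, y, z axes, in that order (R = Rz(yaw) Ry(pitch) Rx(roll)).
In Python, from plant import get_obs, snapshot, close_job, hold_point_z gives the robot as it stands.
- The arm moves only by the tool play_rows, never from a script. Its argument "commands" is a list that holds one entry, the list of rows, each a list of 7 numbers: the shift along the tool's x, y, z in cm, then the turn, a rotation vector about the tool's x, y, z in degrees, then the opening, from 0 (shut) to 1 (fully open). In form: [[[x, y, z, ax, ay, az, fingers], ...]]. A call has 1 to 20 rows; each row is the pose to reach, as a shift and turn from the pose commanded when the call began, along the tool's axes at that moment; what a row does not reach only later rows make up. A row lasts 1/12 s, in which the tool goes at most 41.7 mm and 7.16 degrees, less where a joint would pass 70% of its speed; a pose out of reach is approached as far as the arm can. A call with a gripper value outside its range is refused whole. The fingers move at their own pace and stop on an object; the grip force is fixed at half the most. Time passes only in rows, so rows that repeat a pose let the fingers close. It gives the time, the measured TCP pose, the force, the opening and the grip force at its end, in the units of the state.
- get_obs(): the state, without advancing time (a new reading comes with each control period).
- snapshot(name): name is "scene" or "top"; returns a dict with "frame" (400x640x3 uint8, red, green, blue), "camera_matrix" (3x3 intrinsics, pixels), "origin" and "attitude" of the camera in the world. Camera axes: x right, y down, z forward; pixel columns grow to the right and rows downward; lengths in m; the calibration is good to about 2 mm. A picture is of the moment at which its call begins. There is no depth.
- close_job(): hands the job in; it is judged then, once.
The state is a dict: "clock": time; "joint_pos": joint angles; "qvel": joint speeds; "tau": joint torques, N m; "tool_pos": TCP position; "orientation": TCP orientation; "force": force on the tool from outside, world axes, zero at the start; "moment": the same for the moment, N m; "opening": finger opening in m; "gripper_force": force on a finger pad.
Only numpy, scipy, OpenCV 4.12 (cv2) and the standard library are available. Lean on these libraries where they do the work, as an engineer would, in place of code of your own. Each camera call takes 0.05 s, during which the arm holds its last target. There are 200 camera calls.

TASK

The four cap plates are stacked on the welding bench. Take the stack apart and lay each plate flat on the open top of the post it was cut for (same shape, a little larger all round), centred and with its edges square to the tube, ready for tacking. Lower each one on to its post and do not drop it, and leave the posts, the rusty pipe offcut and the marking pen among them where they are.

Things in the scene. Friction and masses are not known exactly. Their poses are not given: they have to be found in the camera images.
- cap_square: Square steel cap plate, 60 x 60 x 10 mm, about 0.28 kg, dark mill scale on top with a bright edge; the bottom plate of the stack, flat on the bench at the start. For the square-tube post. Origin: centre of the underside; x and y along its edges, z up.
- cap_disc_large: Large round steel cap disc, 58 mm diameter, 10 mm thick, about 0.21 kg; second from the bottom, lying on the square plate, whose corners show beyond it. For the large-pipe post. Origin: centre of the underside, z up.
- cap_flat: Rectangular steel cap plate, 50 mm (x) by 30 mm (y) by 10 mm, about 0.12 kg; third, lying on the large disc. For the flat rectangular-tube post. Origin: centre of the underside; x along its long edges, z up.
- cap_disc_small: Small round steel cap disc, 32 mm diameter, 10 mm thick, about 0.06 kg; top of the stack, lying on the rectangular plate. For the small-pipe post. Origin: centre of the underside, z up. The plates lie loosely on one another, up to about 3 mm off centre and turned.
- post_square: Short upright post of 50 x 50 mm square tube (3 mm wall, open top). It stands loose (1.00 kg) on a 90 x 90 x 10 mm base plate. Origin: centre of the underside, z up. The tube's rim is 90 mm above the origin; x and y along the tube's faces. The square cap belongs on it with 5 mm over on every side; any quarter turn will do.
- post_pipe_large: Short upright post of 48 mm round pipe (3 mm wall, open top). It stands loose (0.90 kg) on a 90 x 90 x 10 mm base plate. Origin: centre of the underside, z up. The pipe's rim is 75 mm above the origin. The large disc belongs on it with 5 mm over all round.
- post_flat: Short upright post of 40 mm (x) by 20 mm (y) rectangular tube (3 mm wall, open top). It stands loose (0.80 kg) on a 90 x 90 x 10 mm base plate. Origin: centre of the underside, z up. The tube's rim is 85 mm above the origin; x along the 40 mm side. The rectangular cap belongs on it, long side along long side, either way round, with 5 mm over on every side.
- post_pipe_small: Short upright post of 21 mm round pipe (3 mm wall, open top). It stands loose (0.75 kg) on a 90 x 90 x 10 mm base plate. Origin: centre of the underside, z up. The pipe's rim is 70 mm above the origin. The small disc belongs on it with 5 mm over all round.
- offcut: Bystander: loose offcut of rusty brown pipe standing on end, 42 mm diameter, 38 mm high, no base plate. Origin: centre of the underside. Not to be moved.
- marker: Bystander: aluminium marking pen lying on the bench, 12 mm thick, 110 mm long along its x. Origin: on the bench under its middle. Not to be moved.
Not all that is in view belongs to the job. Leave any purple or red look-alike of the cap_disc_small alone.

How it is judged:
By the outcome, as a careful person would: the job done as asked, in the order asked, and still so for the second after the job is handed in, with the robot touching nothing.
It also fails if it takes over 112 s, if anything falls off the work surface, if the arm or the gripper's body presses on something with over 40 N, if the wrist force passes 120 N, or if a joint passes its speed limit or range.

## Working session

There is one attempt and no reset: what is moved stays moved. The work goes in short steps, Python scripts to look and compute and a tool call to move; the robot and the scene stay as the last step left them, time stands still between calls to the robot, and variables do not carry over. Pictures are saved under pics/ and viewed, at most 14 in all, crops included, and the job is handed in when it is done.

Besides the shell and the picture viewer there is one more tool, called as a command line: name --argument value ..., lists and objects as JSON in quotes. play_rows: Moves the arm, as the interface text tells. Its arguments: {"type":"object","properties":{"commands":{"type":"array","items":{"type":"array","items":{"type":"array","items":{"type":"number"}}}}},"required":["commands"]}

```bash
ls; mkdir -p pics
python3 - <<'E'
from plant import *
import cv2
print(get_obs(), hold_point_z)
for n in("scene","top"):
    s=snapshot(n); cv2.imwrite(f"pics/{n}0.png",s["frame"][:,:,::-1]); print(n,s["camera_matrix"],s["origin"],s["attitude"])
E
```

```text
pics
{'clock': 0.0, 'joint_pos': array([-5.37368664e+01,  2.05915818e+01,  6.30925572e-01, -1.99257859e-02,
       -7.01340889e+01, -1.65061708e+01]), 'qvel': array([-0.14574281, -0.05774126, -0.08274909, -0.07506634, -0.01119014,
        0.04336102]), 'tau': array([-5.69922977e-04, -5.82708621e+01,  2.93047339e+01,  6.99706480e+00,
        6.75002040e-03, -1.70778249e-04]), 'tool_pos': array([ 0.22794091, -0.63476095,  0.19640004]), 'orientation': array([ 1.79903837e+02, -8.96221020e-03, -1.60249816e+02]), 'force': array([-0.55218769, -0.46827646, -0.26555446]), 'moment': array([-0.0030518 ,  0.03688664, -0.00130959]), 'gripper_force': 0.0, 'opening': 0.08770854665296526} 0.0188
scene [[429.30625835   0.         318.5009121 ]
 [  0.         429.30625835 199.67152536]
 [  0.           0.           1.        ]] [ 1.11043457 -0.01008909  0.61376091] [-136.1296142    -0.34160211   89.52324719]
top [[397.86785365   0.         323.75015493]
 [  0.         397.86785365 195.49240897]
 [  0.           0.           1.        ]] [0.49861243 0.02445941 1.00286532] [-175.74583581   -0.42480942  -89.27871019]
```

View pics/scene0.png

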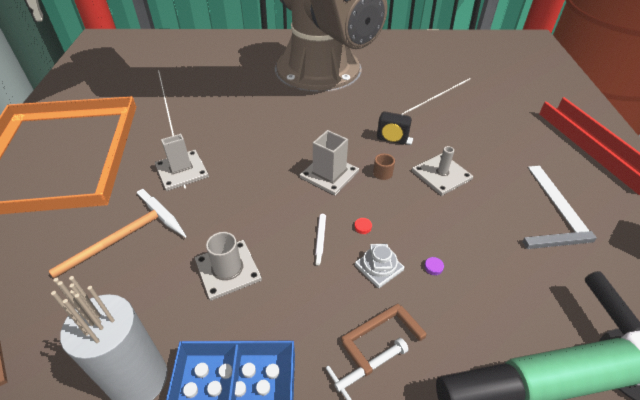

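View pics/top0.png

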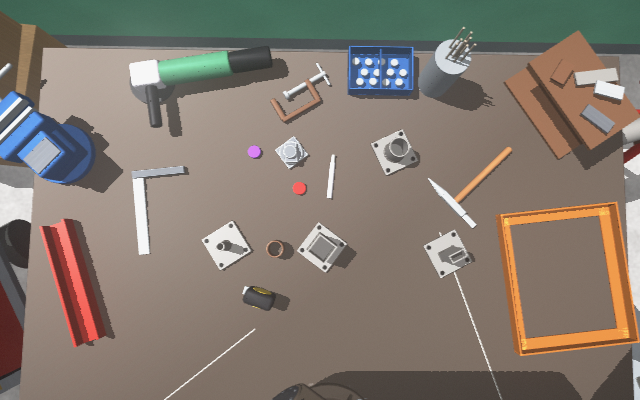

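The scene view shows the stack at (380,262), posts square (330,160), large pipe (225,260), flat (177,160), small pipe (446,165). The red disc at (363,226) and the purple one at (434,266) are look-alikes to leave alone. In the top view these are stack (292,152), square (322,247), large pipe (395,152), flat (450,254) and small pipe (228,246).

```bash
cat > h.py <<'E'
import numpy as np, cv2
from plant import *
from scipy.spatial.transform import Rotation as Ro
def cam(n):
    s=snapshot(n); return s["frame"][:,:,::-1].copy(), s["camera_matrix"],np.array(s["origin"]),Ro.from_euler("xyz",s["attitude"],degrees=True).as_matrix()
def onplane(c,uv,z):
    _,K,o,R=c; uv=np.atleast_2d(np.asarray(uv,float))
    d=np.c_[uv,np.ones(len(uv))]@np.linalg.inv(K).T@R.T
    return o+d*((z-o[2])/d[:,2])[:,None]
def proj(c,P):
    _,K,o,R=c; q=(np.atleast_2d(P)-o)@R@K.T
    return q[:,:2]/q[:,2:]
def crop(img,u,v,w,h,k): return cv2.resize(img[v-h//2:v+h//2,u-w//2:u+w//2],None,fx=k,fy=k,interpolation=cv2.INTER_CUBIC)
E
python3 - <<'E'
from h import *
T=cam("top");S=cam("scene")
cv2.imwrite("pics/stack1.png",np.hstack([crop(T[0],292,152,50,60,8),crop(S[0],380,262,50,60,8)]))
a=np.hstack([crop(T[0],*p,60,60,5-0) for p in((322,247),(395,152))])
rows=[]
P=[((322,247),(330,162)),((395,152),(227,262)),((450,254),(180,162)),((228,246),(445,168))]
top=np.hstack([crop(T[0],*p[0],50,60,4) for p in P]); sc=np.hstack([crop(S[0],*p[1],66,76,3) for p in P])
sc=cv2.copyMakeBorder(sc,0,0,0,top.shape[1]-sc.shape[1],cv2.BORDER_CONSTANT)
cv2.imwrite("pics/posts1.png",np.vstack([top,sc])); print(top.shape,sc.shape)
for n,t,s in(("stack",(292,152),(380,262)),("sq",(324,247),(330,140)),("lg",(398,148),(223,241)),("fl",(457,257),(175,142)),("sm",(223,246),(447,150)),("rod",(455,272),(172,135)),("off",(276,249),(384,160)),("red",(299,188),(363,226)),("pur",(254,152),(434,266))):
    print(n,onplane(T,t,0)[0].round(3),onplane(S,s,0)[0].round(3))
E
```

```text
(240, 800, 3) (228, 800, 3)
stack [0.683 0.1   0.   ] [0.671 0.104 0.   ]
sq [0.444 0.016 0.   ] [0.331 0.026 0.   ]
lg [ 0.697 -0.17   0.   ] [ 0.624 -0.175  0.   ]
fl [ 0.423 -0.318  0.   ] [ 0.338 -0.326  0.   ]
sm [0.443 0.268 0.   ] [0.367 0.287 0.   ]
rod [ 0.386 -0.312  0.   ] [ 0.312 -0.338  0.   ]
off [0.438 0.136 0.   ] [0.401 0.142 0.   ]
red [0.591 0.081 0.   ] [0.589 0.081 0.   ]
pur [0.682 0.197 0.   ] [0.68  0.197 0.   ]
```

View pics/stack1.png

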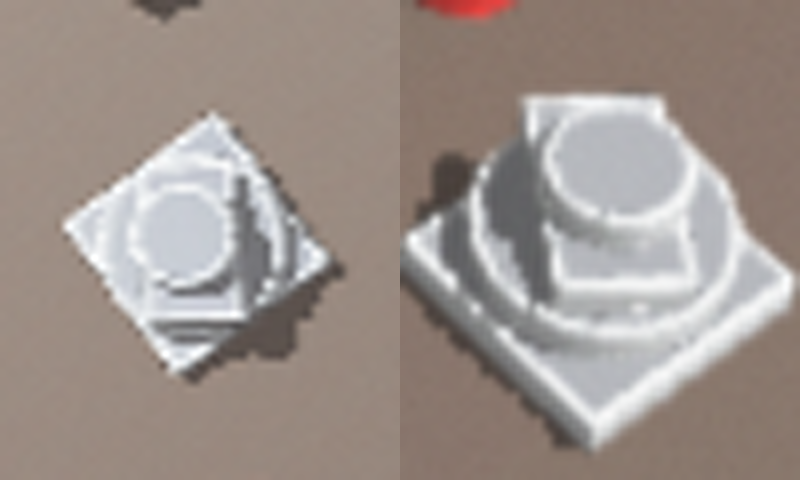

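View pics/posts1.png

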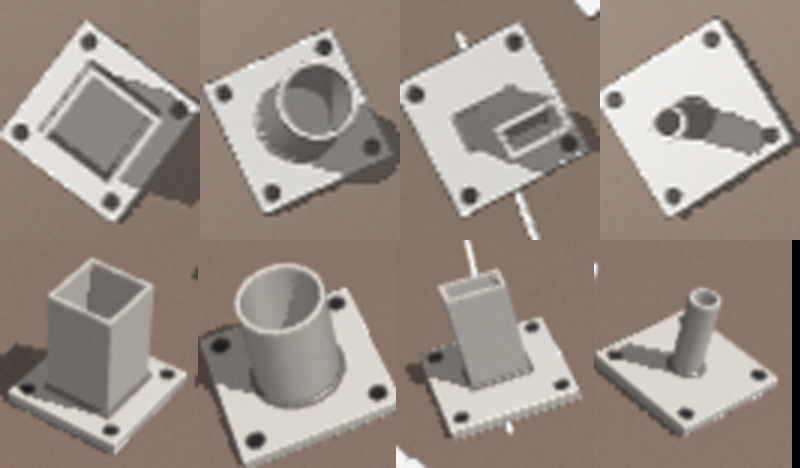

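The stack crops show, bottom to top: square, large disc, rectangle and small disc, the grey one at scene (377,251). That is the real cap, since it lies on the stack, and the red and purple pieces are off it. All four posts show bolt holes and open rims, so I'll measure from the holes at z = 10 mm and cross-check with the rims.

```bash
cat > posts.py <<'E'
from h import *
T=cam("top");S=cam("scene")
def px(o,k,L): return [(o[0]+(x+.5)/k-.5,o[1]+(y+.5)/k-.5) for x,y in L]
H={"sq":(px((297,217),4,[(89,42),(179,110),(111,202),(21,132)]),px((297,124),3,[(28,148),(111,190),(167,134)])),
"lg":(px((370,122),4,[(124,47),(172,147),(72,192),(24,93)]),px((194,224),3,[(22,105),(58,200),(179,153),(138,63)])),
"fl":(px((425,224),4,[(114,42),(169,143),(69,196),(15,94)]),px((147,124),3,[(39,117),(65,178),(165,144),(136,87)])),
"sm":(px((203,216),4,[(111,40),(170,134),(73,196),(14,99)]),px((412,130),3,[(21,115),(92,173),(164,134)]))}
RIM={"sq":(px((297,217),4,[(90,63),(160,119),(110,180),(40,130)]),px((297,124),3,[(94,18),(152,46),(107,82),(49,56)]),.09),
"fl":(px((425,224),4,[(95,130),(155,95),(170,125),(110,158)]),px((147,124),3,[(44,46),(105,30),(111,44),(50,60)]),.085),
"lg":(px((370,122),4,[(117,103)]),px((194,224),3,[(83,60)]),.075),
"sm":(px((203,216),4,[(67,123)]),px((412,130),3,[(111,58)]),.07)}
def dark(c,uv,r=4):
    g=cv2.cvtColor(c[0],cv2.COLOR_BGR2GRAY).astype(float)
    for _ in range(3):
        u,v=np.round(uv).astype(int); w=g[v-r:v+r+1,u-r:u+r+1]; yy,xx=np.mgrid[v-r:v+r+1,u-r:u+r+1]
        m=np.clip(.55*(np.percentile(w,20)+w.min())+0-w,0,None) if 0 else np.clip(95-w,0,None)*(np.hypot(xx-uv[0],yy-uv[1])<r)
        if m.sum()==0: return uv
        uv=((m*xx).sum()/m.sum(),(m*yy).sum()/m.sum())
    return uv
if __name__=="__main__":
  for n in H:
    for c,L,nm in((T,H[n][0],"T"),(S,H[n][1],"S")):
        P=onplane(c,[dark(c,p) for p in L],.01)[:,:2]; P0=onplane(c,L,.01)[:,:2]
        for Q in(P,P0):
            ce=Q.mean(0) if len(Q)==4 else (Q[0]+Q[2])/2
            e=np.roll(Q,-1,0)-Q; e=e if len(Q)==4 else e[:2]
            a=np.degrees(np.arctan2(e[:,1],e[:,0])); 
            print(n,nm,"holes",(ce*1e3).round(1),"sides",(np.linalg.norm(e,axis=1)*1e3).round(1),"yaw%90",(a%90).round(1))
    for c,L,nm in((T,RIM[n][0],"T"),(S,RIM[n][1],"S")):
        Q=onplane(c,L,RIM[n][2])[:,:2]; e=np.roll(Q,-1,0)-Q
        print(n,nm,"rim",(Q.mean(0)*1e3).round(1),(np.linalg.norm(e,axis=1)*1e3).round(1),(np.degrees(np.arctan2(e[:,1],e[:,0]))%180).round(1))
E
python3 posts.py
```

```text
sq T holes [444.6  21.5] sides [69.7 69.8 70.  69.7] yaw%90 [53.2 53.6 53.1 53.4]
sq T holes [444.6  21.7] sides [69.9 70.4 70.3 69.7] yaw%90 [53.8 53.9 53.1 53.6]
sq S holes [446.2  21.4] sides [69.8 69.7] yaw%90 [53.1 53.7]
sq S holes [446.1  21.6] sides [69.8 69.3] yaw%90 [53.4 53.7]
sq T rim [448.   21.9] [51.  44.7 48.8 47.4] [ 52.2 141.1  55.4 143.9]
sq S rim [446.4  21.4] [47.8 47.6 45.1 50.4] [ 51.  140.1  54.5 143.4]
lg T holes [ 686.1 -158.7] sides [70.2 69.4 70.1 70.5] yaw%90 [25.2 25.8 26.  25.9]
lg T holes [ 686.3 -158.4] sides [70.4 69.7 69.7 70.3] yaw%90 [25.4 25.  25.9 25.6]
lg S holes [ 686.8 -158.3] sides [69.9 70.  69.7 69.5] yaw%90 [25.6 25.8 26.1 25.6]
lg S holes [ 686.7 -158.3] sides [70.  69.1 70.1 69.6] yaw%90 [26.  25.6 25.6 25.6]
lg T rim [ 684.1 -157.6] [0.] [0.]
lg S rim [ 688.7 -157.1] [0.] [0.]
fl T holes [ 433.  -291.3] sides [70.5 70.  70.1 70. ] yaw%90 [27.6 27.9 27.7 28.1]
fl T holes [ 432.8 -291. ] sides [70.4 70.7 70.4 70.2] yaw%90 [28.4 28.  27.9 28. ]
fl S holes [ 434.8 -290.3] sides [69.3 69.7 69.7 70. ] yaw%90 [27.9 28.  27.7 28.3]
fl S holes [ 434.8 -290.3] sides [70.3 69.8 69.  70.1] yaw%90 [27.8 28.9 27.6 27.9]
fl T rim [ 433.3 -290.5] [40.3 18.9 39.6 17.9] [120.4  26.3 118.9  28.1]
fl S rim [ 434.4 -289.2] [40.1 16.6 39.7 16.4] [115.2  25.4 114.9  27. ]
sm T holes [446.7 259.3] sides [69.1 69.1 70.4 69.6] yaw%90 [33.1 33.4 33.4 32.3]
sm T holes [446.8 259.3] sides [69.  70.3 70.4 69.6] yaw%90 [33.6 33.4 33.  32.3]
sm S holes [448.5 257.8] sides [69.4 69.5] yaw%90 [32.5 33.2]
sm S holes [448.1 257.8] sides [69.3 69.5] yaw%90 [33.  33.5]
sm T rim [446.3 259.5] [0.] [0.]
sm S rim [448.7 257.4] [0.] [0.]
```

```bash
cat >> h.py <<'E'
def px(o,k,L): return [(o[0]+(x+.5)/k-.5,o[1]+(y+.5)/k-.5) for x,y in L]
def go(x,y,z,yaw,q=True):
    "shift (cm) and turn from measured pose to tool-down target (m, deg)"
    o=get_obs(); cy=o["orientation"][2]; R=Ro.from_euler("xyz",[180,0,cy],degrees=True).as_matrix()
    d=R.T@(np.array([x,y,z])-o["tool_pos"])*100; a=(cy-yaw+180)%360-180
    print("shift cm",d.round(2),"az",round(a,2),"| at",(o["tool_pos"]*1e3).round(1),o["orientation"].round(2),"F",o["force"].round(1),"t",round(o["clock"],1),"open",round(o["opening"]*1e3,1),"j6",o["joint_pos"][5].round(0))
E
python3 - <<'E'
from h import *
T=cam("top");S=cam("scene")
def rep(n,c,o,L,z):
    Q=onplane(c,px(o,8,L),z)[:,:2]; e=np.diff(np.vstack([Q,Q[:1]]),axis=0)
    print(n,(Q.mean(0)*1e3).round(1),((Q[0]+Q[min(2,len(Q)-1)])*500).round(1),(np.linalg.norm(e,axis=1)*1e3).round(1),(np.degrees(np.arctan2(e[:,1],e[:,0]))%90).round(1))
rep("sqT",T,(267,122),[(212,115),(330,258),(180,373),(65,225)],.01)
rep("sqS",S,(355,232),[(5,237),(195,425),(393,280)],.01)
rep("smT",T,(267,122),[(184,235)],.04)
rep("smS",S,(355,232),[(217,162)],.04)
rep("flS",S,(355,232),[(122,97),(264,97),(297,286),(155,292)],.03)
go(.68,.1,.15,-90)
E
```

```text
sqT [681.7 101.6] [681.4 101.8] [59.  59.6 59.5 58. ] [40.1 38.6 38.6 38.1]
sqS [696.2  99.2] [682.4 100.9] [59.2 58.1 82.5] [37.2 37.9 82. ]
smT [678.5 103.2] [678.5 103.2] [0.] [0.]
smS [679.4 101.9] [679.4 101.9] [0.] [0.]
flS [679.3 101.4] [679.  101.1] [30.5 48.9 29.3 50.4] [89.8  1.1  2.7  2.5]
shift cm [-67.38  53.92   4.72] az -70.24 | at [ 228.1 -635.2  197.2] [ 179.99   -0.   -160.24] F [ 0.1 -0.3  0.2] t 0.4 open 87.8 j6 -17.0
```

play_rows --commands '[[[-67.4,53.9,0,0,0,-70.2,1],[-67.4,53.9,0,0,0,-70.2,1],[-67.4,53.9,0,0,0,-70.2,1],[-67.4,53.9,0,0,0,-70.2,1],[-67.4,53.9,0,0,0,-70.2,1],[-67.4,53.9,0,0,0,-70.2,1],[-67.4,53.9,0,0,0,-70.2,1],[-67.4,53.9,0,0,0,-70.2,1],[-67.4,53.9,0,0,0,-70.2,1],[-67.4,53.9,0,0,0,-70.2,1],[-67.4,53.9,0,0,0,-70.2,1],[-67.4,53.9,0,0,0,-70.2,1],[-67.4,53.9,0,0,0,-70.2,1],[-67.4,53.9,0,0,0,-70.2,1],[-67.4,53.9,0,0,0,-70.2,1],[-67.4,53.9,0,0,0,-70.2,1],[-67.4,53.9,0,0,0,-70.2,1],[-67.4,53.9,0,0,0,-70.2,1],[-67.4,53.9,0,0,0,-70.2,1],[-67.4,53.9,0,0,0,-70.2,1]]]'

```text
clock: 2.07
tool_pos: [0.6655, 0.0766, 0.1976]
orientation: [-180.0, 0.0, -90.0]
force: [0.8, -0.8, 0.5]
opening: 0.0871
gripper_force: 0.0
```

```bash
python3 -c "
from h import *
go(.679,.1025,.05,-90)"
```

```text
shift cm [-2.59 -1.35 14.76] az -0.03 | at [665.5  76.6 197.6] [-1.7998e+02  1.0000e-02 -9.0030e+01] F [ 0.8 -0.8  0.5] t 2.1 open 87.1 j6 -23.0
```

play_rows --commands '[[[-2.6,-1.35,4,0,0,0,1],[-2.6,-1.35,8,0,0,0,1],[-2.6,-1.35,12,0,0,0,1],[-2.6,-1.35,14.8,0,0,0,1],[-2.6,-1.35,14.8,0,0,0,1],[-2.6,-1.35,14.8,0,0,0,1]]]'

```text
clock: 2.57
tool_pos: [0.6774, 0.1, 0.0482]
orientation: [179.8, -0.1, -90.0]
force: [-0.0, 0.5, 1.5]
opening: 0.0877
gripper_force: 0.0
```

```bash
python3 -c "
from h import *
go(.679,.1025,.034,-90)"
```

```text
shift cm [-0.25 -0.16  1.42] az -0.03 | at [677.4 100.   48.2] [ 1.7981e+02 -1.1000e-01 -9.0030e+01] F [-0.   0.5  1.5] t 2.6 open 87.7 j6 -25.0
```

play_rows --commands '[[[-0.25,-0.16,0.7,0,0,0,1],[-0.25,-0.16,1.4,0,0,0,1],[-0.25,-0.16,1.4,0,0,0,1]]]'

```text
clock: 2.82
tool_pos: [0.6804, 0.1033, 0.0362]
orientation: [-179.9, 0.1, -90.1]
force: [-0.6, 0.3, -1.2]
opening: 0.0881
gripper_force: 0.0
```

```bash
python3 -c "
from h import *
go(.679,.1025,.034,-90)
T=cam('top');S=cam('scene')
cv2.imwrite('pics/g1.png',np.hstack([crop(T[0],292,152,50,60,8),crop(S[0],380,262,50,60,8)]))"
```

```text
shift cm [0.08 0.14 0.22] az -0.06 | at [680.4 103.3  36.2] [-1.7991e+02  5.0000e-02 -9.0060e+01] F [-0.6  0.3 -1.2] t 2.8 open 88.1 j6 -25.0
```

View pics/g1.png

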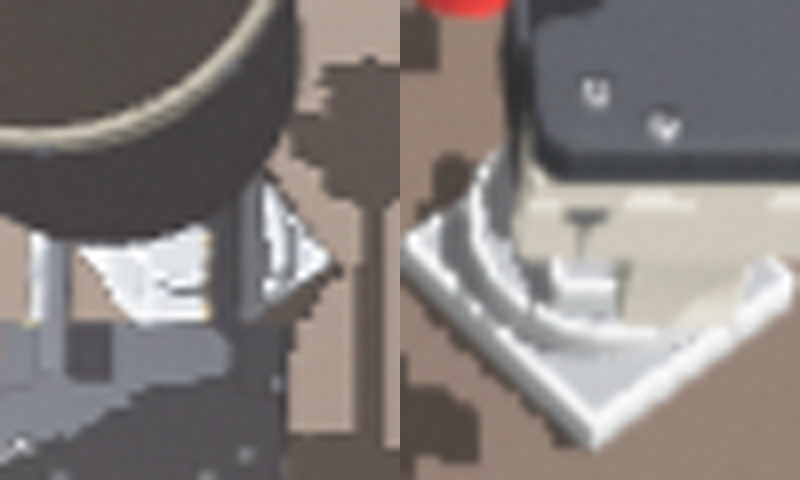

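```bash
python3 -c "
from h import *
T=cam('top');S=cam('scene')
c=np.array([.6804,.1033,.0362])
for d in([0,0,0],[.044,0,0],[.065,.0095,0],[.065,-.0095,0],[-.044,0,0],[0,.044,0],[0,-.044,0],[0,-.065,0],[0,.065,0]):
  P=c+np.array(d); print(d,((proj(T,P)-[267,122])*8).round(),((proj(S,P)-[355,232])*8+[400,0]).round())
cv2.imwrite('pics/g2.png',np.hstack([crop(T[0],292,172,130,180,3),crop(S[0],380,232,130,180,3)]))"
```

```text
[0, 0, 0] [[181. 228.]] [[619. 174.]]
[0.044, 0, 0] [[184.  86.]] [[643. 352.]]
[0.065, 0.0095, 0] [[154.  19.]] [[704. 442.]]
[0.065, -0.0095, 0] [[216.  20.]] [[607. 443.]]
[-0.044, 0, 0] [[179. 370.]] [[596.  10.]]
[0, 0.044, 0] [[ 38. 226.]] [[829. 173.]]
[0, -0.044, 0] [[325. 230.]] [[408. 174.]]
[0, -0.065, 0] [[393. 231.]] [[307. 174.]]
[0, 0.065, 0] [[-31. 225.]] [[930. 173.]]
```

View pics/g2.png

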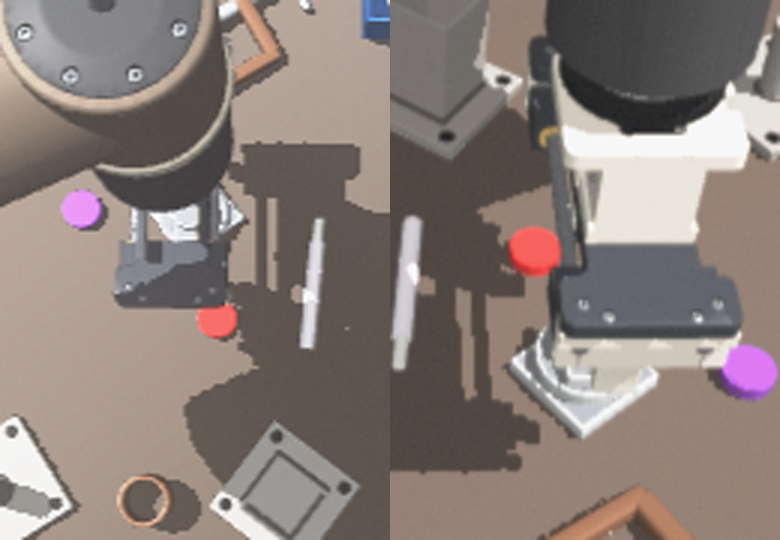

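```bash
python3 -c "
from h import *
S=cam('scene');k=9;o=np.array([340,205])
im=cv2.resize(S[0][205:270+1,340:428],None,fx=k,fy=k,interpolation=cv2.INTER_CUBIC)
c=np.array([.6804,.1033,.0362])
for d,col in(([.044,0,0],(0,0,255)),([.065,0,0],(0,255,0)),([.044,0,.066],(255,0,0)),([.065,0,.066],(255,255,0)),([.0965,.039,.066],(0,255,255)),([.0965,-.039,.066],(0,255,255))):
  p=(proj(S,c+np.array(d))[0]-o+.5)*k; cv2.circle(im,(int(p[0]),int(p[1])),5,col,-1)
cv2.imwrite('pics/g3.png',im)"
```

```text
(no output)
```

View pics/g3.png

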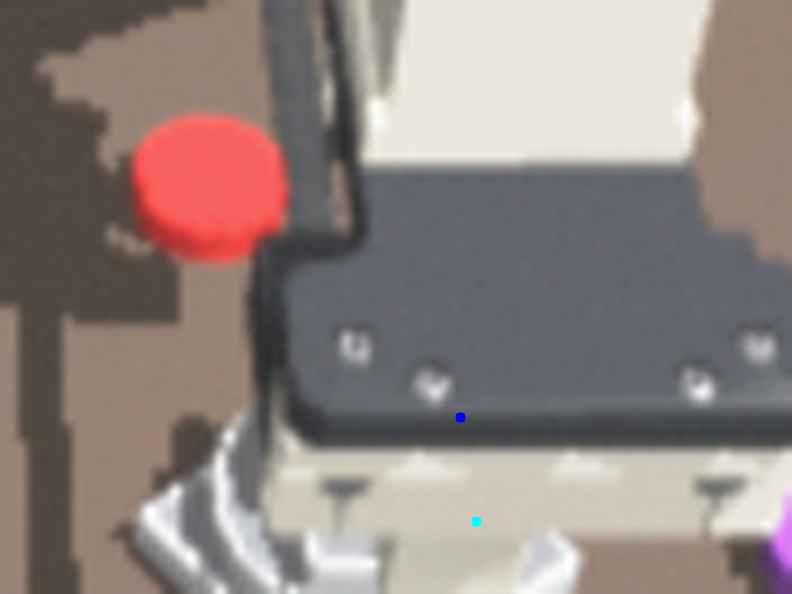

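The open gripper straddles the stack with its fingers along world x, and the small disc is centred under the TCP. Next I'll settle the arm and close.

play_rows --commands '[[[0.05,0.1,0.2,0,0,0,1],[0.05,0.1,0.2,0,0,0,1],[0.05,0.1,0.2,0,0,0,0.5],[0.05,0.1,0.2,0,0,0,0.3],[0.05,0.1,0.2,0,0,0,0.3],[0.05,0.1,0.2,0,0,0,0.3],[0.05,0.1,0.2,0,0,0,0.3],[0.05,0.1,0.2,0,0,0,0.3],[0.05,0.1,0.2,0,0,0,0.3],[0.05,0.1,0.2,0,0,0,0.3]]]'

```text
clock: 3.9
tool_pos: [0.6788, 0.1026, 0.0333]
orientation: [180.0, -0.0, -90.0]
force: [0.4, 0.5, -0.1]
opening: 0.04
gripper_force: 0.0
```

```bash
python3 -c "
from h import *
go(.679,.1025,.034,-90)"
```

```text
shift cm [ 0.01 -0.02 -0.07] az -0.04 | at [678.8 102.6  33.3] [180.    -0.   -90.04] F [ 0.4  0.5 -0.1] t 3.9 open 40.0 j6 -25.0
```

play_rows --commands '[[[0,0,-0.05,0,0,0,0],[0,0,-0.05,0,0,0,0],[0,0,-0.05,0,0,0,0],[0,0,-0.05,0,0,0,0]]]'

```text
clock: 4.23
tool_pos: [0.6788, 0.1025, 0.0339]
orientation: [180.0, -0.0, -90.0]
force: [-0.8, -0.1, -0.4]
opening: 0.0133
gripper_force: 0.0
```

play_rows --commands '[[[0,0,0,0,0,0,0.55],[0,0,0,0,0,0,0.55],[0,0,0,0,0,0,0.55],[0,0,0,0,0,-7,0.55],[0,0,0,0,0,-14,0.55],[0,0,0,0,0,-21,0.55],[0,0,0,0,0,-28,0.55],[0,0,0,0,0,-35,0.55],[0,0,0,0,0,-42,0.55],[0,0,0,0,0,-49,0.55],[0,0,0,0,0,-56,0.55],[0,0,0,0,0,-63,0.55],[0,0,0,0,0,-70,0.55],[0,0,0,0,0,-77,0.55],[0,0,0,0,0,-84,0.55],[0,0,0,0,0,-90,0.55],[0,0,0,0,0,-90,0.55],[0,0,0,0,0,-90,0.55]]]'

```text
clock: 5.73
tool_pos: [0.6788, 0.1025, 0.0339]
orientation: [180.0, 0.0, -0.2]
force: [0.6, -0.3, -0.1]
opening: 0.0486
gripper_force: 0.0
```

play_rows --commands '[[[0,0,0,0,0,0,0],[0,0,0,0,0,0,0],[0,0,0,0,0,0,0],[0,0,0,0,0,0,0],[0,0,0,0,0,0,0]]]'

```text
clock: 6.15
tool_pos: [0.6788, 0.1025, 0.0339]
orientation: [180.0, 0.0, -0.1]
force: [-0.0, 0.2, -1.0]
opening: 0.0205
gripper_force: 0.0
```

The fingers closed past 32 mm without contact, so they must be above the disc. I'll look before going on.

```bash
python3 -c "
from h import *
S=cam('scene');T=cam('top');k=6
c=get_obs()['tool_pos'];print(c,get_obs()['opening'],get_obs()['joint_pos'])
im=[]
for C,(u,v) in((T,(292,152)),(S,(385,255))):
  a=crop(C[0],u,v,66,90,k)
  for z,col in((0,(0,0,255)),(.02,(0,255,0)),(.04,(255,0,0))):
    p=(proj(C,c+np.array([0,0,z]))[0]-[u-33,v-45]+.5)*k; cv2.circle(a,(int(p[0]),int(p[1])),3,col,-1)
  im.append(a)
cv2.imwrite('pics/g4.png',np.hstack(im))"
```

```text
[0.67884583 0.10253099 0.03384076] 0.0125417034088229 [ 2.48108077e+01  2.90795927e+01 -8.61669564e+00 -1.36442275e-03
 -5.23047381e+01  6.51235156e+01]
```

View pics/g4.png

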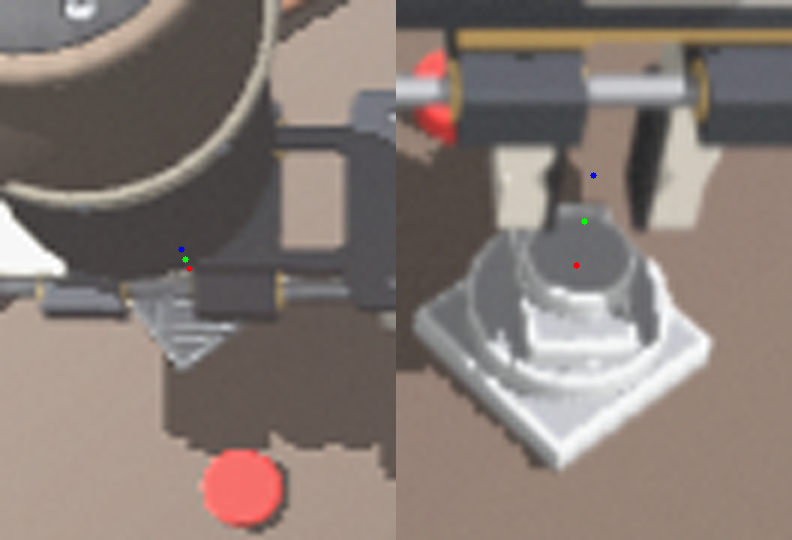

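The tips sit about 19 mm higher than the reported point, roughly hold_point_z, and a few mm toward +y. So the reported pose seems to be offset from the true fingertips. I'll open, go about 19 mm lower with the fingers along y (clear of the narrow plate), and pinch.

play_rows --commands '[[[0,0,0,0,0,0,0.75],[0,0,0,0,0,0,0.75],[0,0,0,0,0,0,0.75],[0,0,0,0,0,0,0.75],[0,0,0,0,0,0,0.75],[0,0,0,0,0,0,0.75],[0,0,0,0,0,0,0.75],[0,0,0.5,0,0,0,0.75],[0,0,1,0,0,0,0.75],[0,0,1.4,0,0,0,0.75],[0,0,1.8,0,0,0,0.75],[0,0,1.8,0,0,0,0.75],[0,0,1.8,0,0,0,0.75]]]'

```text
clock: 7.33
tool_pos: [0.6786, 0.1024, 0.0153]
orientation: [180.0, 0.1, -0.0]
force: [-0.9, -0.2, 0.2]
opening: 0.0654
gripper_force: 0.0
```

```bash
python3 -c "
from h import *
go(.679,.1025,.016,0)
S=cam('scene');T=cam('top')
cv2.imwrite('pics/g5.png',np.hstack([crop(T[0],292,152,66,90,6),crop(S[0],385,255,66,90,6)]))"
```

```text
shift cm [ 0.04 -0.01 -0.07] az -0.04 | at [678.6 102.4  15.3] [ 1.7998e+02  5.0000e-02 -4.0000e-02] F [-0.9 -0.2  0.2] t 7.3 open 65.4 j6 65.0
```

View pics/g5.png

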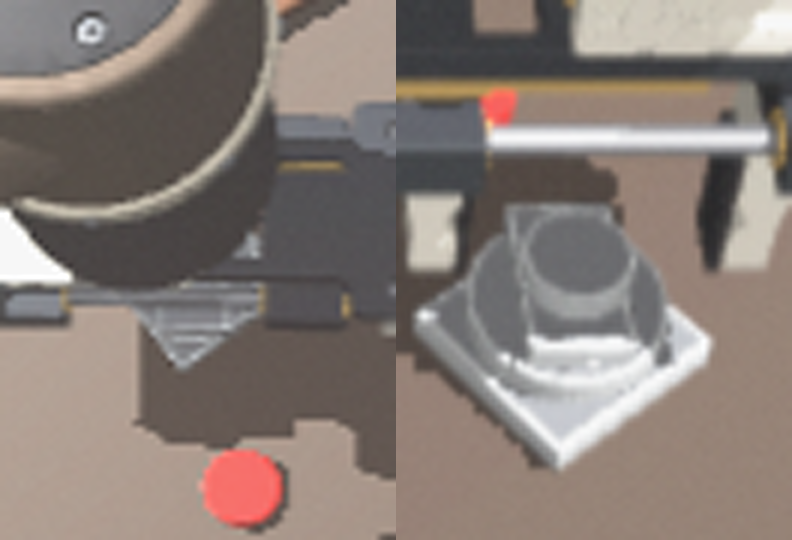

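play_rows --commands '[[[0,0,0,0,0,0,0.3],[0,0,0,0,0,0,0.3],[0,0,0,0,0,0,0.3],[0,0,0,0,0,0,0.3],[0,0,0,0,0,0,0.3],[0,0,0,0,0,0,0.3],[0,0,0,0,0,0,0.3]]]'

```text
clock: 8.02
tool_pos: [0.6789, 0.1026, 0.0159]
orientation: [-180.0, -0.0, -0.0]
force: [0.6, 0.2, -0.2]
opening: 0.0281
gripper_force: 0.0
```

Still no contact at 28 mm, so the tips are still above the disc, since it hasn't moved in either view. I'll find the true tip height by touching the disc top gently.

play_rows --commands '[[[0,0,0,0,0,0,0.1],[0,0,0,0,0,0,0.1],[0,0,0.1,0,0,0,0.1],[0,0,0.1,0,0,0,0.1],[0,0,0.15,0,0,0,0.1],[0,0,0.15,0,0,0,0.1]]]'

```text
clock: 8.52
tool_pos: [0.6788, 0.1026, 0.0142]
orientation: [180.0, 0.0, -0.0]
force: [0.5, 0.2, -0.2]
opening: 0.0089
gripper_force: 0.0
```

play_rows --commands '[[[0,0,0.05,0,0,0,0.1],[0,0,0.1,0,0,0,0.1],[0,0,0.1,0,0,0,0.1]]]'

```text
clock: 8.77
tool_pos: [0.6788, 0.1025, 0.0132]
orientation: [180.0, 0.0, -0.0]
force: [-0.7, 0.2, -0.4]
opening: 0.0093
gripper_force: 0.0
```

play_rows --commands '[[[0,0,0.05,0,0,0,0.1],[0,0,0.1,0,0,0,0.1],[0,0,0.1,0,0,0,0.1]]]'

```text
clock: 9.02
tool_pos: [0.6788, 0.1025, 0.0122]
orientation: [180.0, 0.0, -0.0]
force: [-0.5, 0.2, -1.0]
opening: 0.0088
gripper_force: 0.0
```

```bash
python3 -c "
from h import *
go(.679,.1025,.016,0)
S=cam('scene');T=cam('top')
cv2.imwrite('pics/g6.png',np.hstack([crop(T[0],292,152,66,90,6),crop(S[0],385,255,66,90,6)]))"
```

```text
shift cm [ 0.02  0.   -0.38] az -0.05 | at [678.8 102.5  12.2] [ 1.8e+02  1.0e-02 -5.0e-02] F [-0.5  0.2 -1. ] t 9.0 open 8.8 j6 65.0
```

View pics/g6.png

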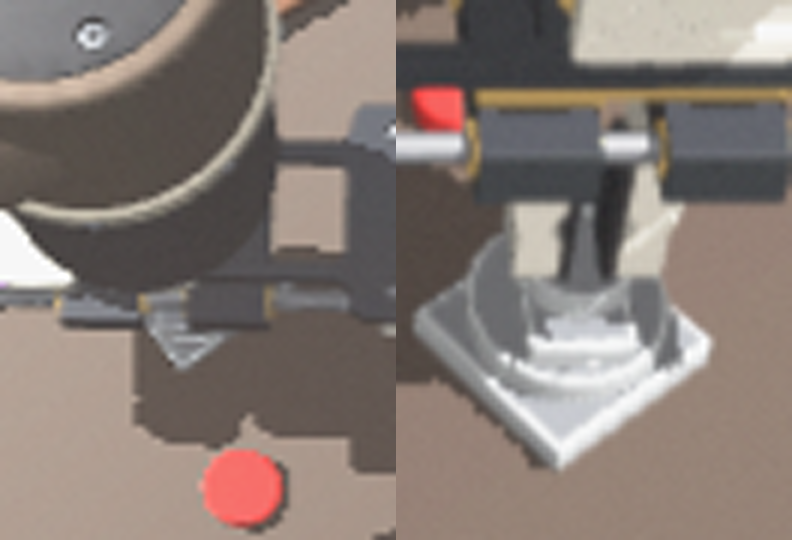

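The tips are now just over the disc (tip edge at crop row 278, where contact should show at about 279). I'll go on in small steps.

play_rows --commands '[[[0,0,0.05,0,0,0,0.1],[0,0,0.1,0,0,0,0.1],[0,0,0.1,0,0,0,0.1]]]'

```text
clock: 9.37
tool_pos: [0.6788, 0.1025, 0.0112]
orientation: [180.0, 0.0, -0.0]
force: [-1.1, -0.1, 0.5]
opening: 0.009
gripper_force: 0.0
```

play_rows --commands '[[[0,0,0.05,0,0,0,0.1],[0,0,0.1,0,0,0,0.1],[0,0,0.1,0,0,0,0.1]]]'

```text
clock: 9.62
tool_pos: [0.6788, 0.1025, 0.0111]
orientation: [180.0, -0.0, -0.0]
force: [-2.6, -0.1, 6.8]
opening: 0.0084
gripper_force: 2.9
```

Contact came at reported z = 0.0112, so the true tip is the reported z plus 28.8 mm. Next I'll back off, open, go to tip z = 33.5 mm (reported 4.7 mm) and grip.

play_rows --commands '[[[0,0,-0.6,0,0,0,0.1],[0,0,-0.6,0,0,0,0.7],[0,0,-0.6,0,0,0,0.7],[0,0,-0.6,0,0,0,0.7],[0,0,-0.6,0,0,0,0.7],[0,0,-0.6,0,0,0,0.7],[0,0,-0.6,0,0,0,0.7],[0,0,-0.6,0,0,0,0.7],[0,0,-0.6,0,0,0,0.7],[0,0,0,0,0,0,0.7],[0,0,0.3,0,0,0,0.7],[0,0,0.57,0,0,0,0.7],[0,0,0.57,0,0,0,0.7],[0,0,0.57,0,0,0,0.35],[0,0,0.57,0,0,0,0.2],[0,0,0.57,0,0,0,0.2],[0,0,0.57,0,0,0,0.2],[0,0,0.57,0,0,0,0.2],[0,0,0.57,0,0,0,0.2],[0,0,0.57,0,0,0,0.2]]]'

```text
clock: 11.28
tool_pos: [0.6789, 0.1026, 0.0048]
orientation: [-180.0, -0.0, -0.0]
force: [-0.3, -0.2, 0.0]
opening: 0.0308
gripper_force: 30.0
```

play_rows --commands '[[[0,0,-0.5,0,0,0,0.2],[0,0,-2,0,0,0,0.2],[0,0,-4,0,0,0,0.2],[0,0,-6.5,0,0,0,0.2],[0,0,-8.5,0,0,0,0.2],[-1.5,-1,-9,0,0,0,0.2],[-4,-2.7,-9,0,0,0,0.2],[-7,-4.7,-9,0,0,0,0.2],[-10,-6.7,-9,0,0,0,0.2],[-13,-8.8,-9,0,0,0,0.2],[-16,-10.8,-9,0,0,0,0.2],[-19,-12.8,-9,0,0,0,0.2],[-21.5,-14.5,-9,0,0,0,0.2],[-22.8,-15.4,-8,0,0,0,0.2],[-23.1,-15.6,-7,0,0,0,0.2],[-23.1,-15.6,-6,0,0,0,0.2],[-23.1,-15.6,-6,0,0,0,0.2],[-23.1,-15.6,-6,0,0,0,0.2]]]'

```text
clock: 12.78
tool_pos: [0.4483, 0.2579, 0.064]
orientation: [179.9, 0.1, -0.1]
force: [0.1, -0.2, 0.3]
opening: 0.0304
gripper_force: 30.0
```

```bash
python3 -c "
from h import *
go(.4476,.2585,.0448,0)
S=cam('scene')
P=get_obs()['tool_pos']+[0,0,.025]
print(proj(S,P))
u,v=np.round(proj(S,P)[0]).astype(int)
a=crop(S[0],u,v,80,60,10);print(u-40,v-30)
cv2.imwrite('pics/p1.png',a)"
```

```text
shift cm [-0.07 -0.06  1.92] az -0.08 | at [448.3 257.9  64. ] [ 1.7991e+02  6.0000e-02 -8.0000e-02] F [ 0.1 -0.2  0.3] t 12.8 open 30.4 j6 38.0
[[451.26105641 141.25384912]]
411 111
```

View pics/p1.png

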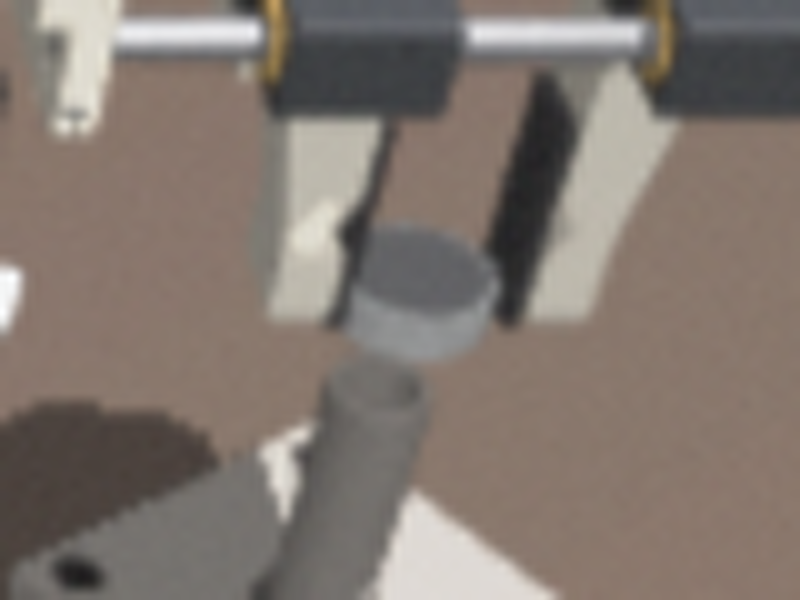

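The small disc is held flat in the fingertips, with its top face centred at crop (427,270), and the post rim is below it at about (377,385). Now its offset from the reported TCP:

```bash
python3 -c "
from h import *
S=cam('scene');o=get_obs();P=o['tool_pos'];print(P)
print('top face pick',onplane(S,px((411,111),10,[(427,270)]),P[2]+.0352)*1e3)
g=S[0][125:150,440:468]; hsv=cv2.cvtColor(g,cv2.COLOR_BGR2HSV)
B,G,R_=[S[0][...,i].astype(int) for i in range(3)]
m=((B-R_>3)&(B>75)).astype(np.uint8); m[:130]=0;m[150:]=0;m[:,:440]=0;m[:,466:]=0
n,l,st,ce=cv2.connectedComponentsWithStats(m)
i=1+np.argmax(st[1:,4]);print(st[i],ce[i])
print('silhouette centroid at mid height',onplane(S,ce[i],P[2]+.0302)*1e3)
T=cam('top');u,v=np.round(proj(T,P)[0]).astype(int)
np.save('topc.npy',T[0]);np.save('scc.npy',S[0])
print('rim S',(onplane(S,px((411,111),10,[(377,385)]),.07)*1e3))
"
```

```text
[0.44883668 0.25823752 0.06468375]
top face pick [[450.44289965 259.15977505  99.88375207]]
[450 136   2   2   2] [450.5 136.5]
silhouette centroid at mid height [[440.70456002 257.12739417  94.88375207]]
rim S [[448.87123026 256.51017726  70.        ]]
```

play_rows --commands '[[[-0.17,0.13,0,0,0,0,0.2],[-0.17,0.13,0.6,0,0,0,0.2],[-0.17,0.13,1.2,0,0,0,0.2],[-0.17,0.13,1.6,0,0,0,0.2],[-0.17,0.13,1.75,0,0,0,0.2],[-0.17,0.13,1.75,0,0,0,0.2],[-0.17,0.13,1.75,0,0,0,0.2]]]'

```text
clock: 13.52
tool_pos: [0.4462, 0.2574, 0.047]
orientation: [180.0, 0.0, -0.0]
force: [0.0, -0.9, 0.1]
opening: 0.0305
gripper_force: 30.0
```

```bash
python3 -c "
from h import *
go(.4471,.2569,.0448,0)"
```

```text
shift cm [0.09 0.05 0.22] az -0.04 | at [446.2 257.4  47. ] [ 1.7998e+02  1.0000e-02 -4.0000e-02] F [ 0.  -0.9  0.1] t 13.5 open 30.5 j6 38.0
```

play_rows --commands '[[[0.08,0.05,0.1,0,0,0,0.2],[0.08,0.05,0.15,0,0,0,0.2],[0.08,0.05,0.15,0,0,0,0.2]]]'

```text
clock: 13.77
tool_pos: [0.4471, 0.257, 0.0457]
orientation: [-180.0, -0.0, -0.0]
force: [0.4, -0.3, -1.0]
opening: 0.0303
gripper_force: 30.0
```

play_rows --commands '[[[0,0,0.05,0,0,0,0.2],[0,0,0.05,0,0,0,0.2],[0,0,0.05,0,0,0,0.2]]]'

```text
clock: 14.02
tool_pos: [0.4471, 0.2569, 0.0452]
orientation: [-180.0, -0.0, -0.0]
force: [-0.2, -0.5, -0.9]
opening: 0.0303
gripper_force: 30.0
```

play_rows --commands '[[[0,0,0.05,0,0,0,0.2],[0,0,0.05,0,0,0,0.2],[0,0,0.05,0,0,0,0.2]]]'

```text
clock: 14.27
tool_pos: [0.4472, 0.257, 0.0448]
orientation: [-180.0, -0.0, -0.0]
force: [-0.2, -0.1, 0.2]
opening: 0.0305
gripper_force: 30.0
```

play_rows --commands '[[[0,0,0.05,0,0,0,0.2],[0,0,0.05,0,0,0,0.2],[0,0,0.05,0,0,0,0.2]]]'

```text
clock: 14.52
tool_pos: [0.4472, 0.257, 0.0447]
orientation: [-180.0, -0.0, -0.0]
force: [-1.3, -1.9, 6.0]
opening: 0.0303
gripper_force: 30.0
```

play_rows --commands '[[[0,0,0.05,0,0,0,0.2],[0,0,0.05,0,0,0,0.2],[0,0,0.05,0,0,0,0.2]]]'

```text
clock: 14.77
tool_pos: [0.4472, 0.257, 0.0446]
orientation: [-180.0, -0.0, -0.0]
force: [-3.7, -0.6, 9.7]
opening: 0.0304
gripper_force: 30.0
```

Contact was firm, at the predicted height. Now I'll release and lift clear.

play_rows --commands '[[[0,0,-0.06,0,0,0,0.2],[0,0,-0.06,0,0,0,0.4],[0,0,-0.06,0,0,0,0.5],[0,0,-0.06,0,0,0,0.6],[0,0,-0.06,0,0,0,0.7],[0,0,-0.06,0,0,0,0.7],[0,0,-1,0,0,0,0.7],[0,0,-3,0,0,0,0.7],[0,0,-6,0,0,0,0.7],[0,0,-8,0,0,0,0.7],[2,1.4,-8,0,0,0,0.7],[5,3.4,-8,0,0,0,0.7],[8,5.4,-8,0,0,0,0.7],[11,7.4,-8,0,0,0,0.7],[14,9.4,-8,0,0,0,0.7]]]'

```text
clock: 16.02
tool_pos: [0.5884, 0.1619, 0.1247]
orientation: [-180.0, -0.0, -0.0]
force: [0.6, 0.1, -0.3]
opening: 0.0615
gripper_force: 0.0
```

Run:
```python
from h import *
S=cam('scene');T=cam('top')
k=7
ims=[]
for C in(T,S):
    u,v=np.round(proj(C,[.448,.258,.07])[0]).astype(int); ims.append(crop(C[0],u,v,56,40,k)); print('post',u-28,v-20)
for C in(T,S):
    u,v=np.round(proj(C,[.68,.102,.03])[0]).astype(int); ims.append(crop(C[0],u,v,56,40,k)); print('stack',u-28,v-20)
cv2.imwrite('pics/c1.png',np.vstack([np.hstack(ims[:2]),np.hstack(ims[2:])]))
go(.679,.1025,-.0048+.03,0)
```

```text
post 192 226
post 421 129
stack 262 131
stack 353 236
shift cm [8.89 5.72 9.85] az -0.24 | at [590.3 160.1 123.7] [ 1.7996e+02 -3.0000e-02 -2.4000e-01] F [-1.2 -0.8 -0.9] t 16.1 open 61.4 j6 56.0
```

View pics/c1.png

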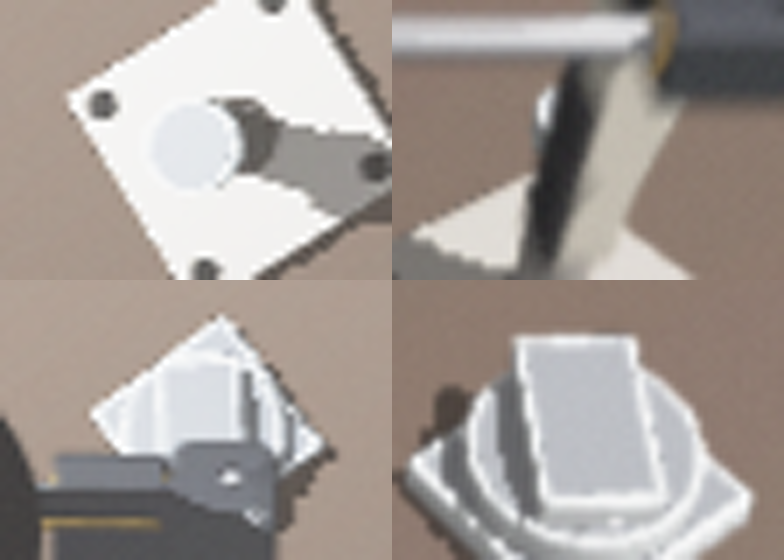

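The small disc sits on its post: in the top view it's at crop (195,146), inside the base. The rectangular plate is now exposed, with scene crop corners (515,337), (637,337), (665,505), (545,508).

Run:
```python
from h import *
S=cam('scene');T=cam('top')
print('disc on post T',onplane(T,px((192,226),7,[(195,146)]),.08)*1e3,'post T 446.7 259.3')
Q=onplane(S,px((353,236),7,[(515-392,337-280),(637-392,337-280),(665-392,505-280),(545-392,508-280)]),.03)[:,:2]
e=np.roll(Q,-1,0)-Q;print('flat',Q.mean(0)*1e3,np.linalg.norm(e,axis=1)*1e3,np.degrees(np.arctan2(e[:,1],e[:,0]))%180)
# lines fit to the light-grey top face
g=cv2.cvtColor(S[0],cv2.COLOR_BGR2GRAY)
go(.6785,.1005,.0,3)
```

```text
disc on post T [[446.74283855 256.88861406  80.        ]] post T 446.7 259.3
flat [679.59652122 101.67707976] [29.98749002 49.66693187 28.21383566 50.55644981] [89.79025612  0.6992438  91.4764653   2.7084085 ]
shift cm [ 9.13  6.1  12.36] az -3.18 | at [587.4 161.8 123.6] [ 1.7998e+02  4.0000e-02 -1.8000e-01] F [-0.8  0.4 -1.2] t 16.2 open 61.2 j6 56.0
```

```bash
cat > disc.py <<'E'
from h import *
def disc(C,x,y,z,r,sel,out=None):
    "fit the outline of a blue-grey disc top face near (x,y,z)"
    u,v=proj(C,[x,y,z])[0]; w=int(r*2.2*C[1][0,0]/np.linalg.norm(C[2]-[x,y,z]))+2
    u0,v0=int(u)-w,int(v)-w; im=C[0][v0:v0+2*w+1,u0:u0+2*w+1]
    k=8; im=cv2.resize(im,None,fx=k,fy=k,interpolation=cv2.INTER_CUBIC)
    m=sel(im.astype(int)).astype(np.uint8); n,l,st,ce=cv2.connectedComponentsWithStats(m)
    c=l[int((v-v0)*k),int((u-u0)*k)] or 1+np.argmax(st[1:,4])
    cs,_=cv2.findContours((l==c).astype(np.uint8),cv2.RETR_EXTERNAL,cv2.CHAIN_APPROX_NONE); cc=max(cs,key=cv2.contourArea)
    h=cv2.convexHull(cc)[:,0].astype(float); p=(h+.5)/k-.5+[u0,v0]
    X=onplane(C,p,z)[:,:2]*1e3; ctr,rad=cv2.minEnclosingCircle(X.astype(np.float32))
    M=cv2.moments(cc); cen=onplane(C,[(M['m10']/M['m00']+.5)/k-.5+u0,(M['m01']/M['m00']+.5)/k-.5+v0],z)[0,:2]*1e3
    print('circle',np.round(ctr,1),'r',round(rad,1),'moment',cen.round(1),'eqr',round(1e3*np.sqrt(M['m00']/np.pi)/k/C[1][0,0]*np.linalg.norm(C[2]-[x,y,z]),1))
E
python3 - <<'E'
from disc import *
T=cam('top')
u,v=np.round(proj(T,[.4467,.2575,.08])[0]).astype(int)
print((T[0][v-8:v+9,u-10:u+11,0].astype(int)-T[0][v-8:v+9,u-10:u+11,2]))
for th in(0,3,6): disc(T,.4467,.258,.08,.016,lambda a:(a[...,0]-a[...,2]>th)&(a[...,1]>150))
E
```

```text
[[ -1  -1  -2  -2  -2  -2  -2  -2  -2  -2  -2  -2  -1  -1  -2  -2  -2  -2
   -2  -2  -2]
 [ -2  -2  -2  -2  -2  -2  -2  -2  -2  -2  -1  -1  -2  -2  -2  -2  -2  -2
   -3  -2  -2]
 [ -3  -2  -2  -2  -2  -2  -2   0   0   0   0   1   3  -1  -8 -10 -11 -13
  -10  -9  -4]
 [ -4  -2  -2  -2  -2  -2   0   1   5   7   7   6   4   1   4  -1  -6  -7
   -8  -9  -8]
 [ -2  -2  -2  -2  -2   0   4   7   7   7   6   7   7   7   1   5  -2  -6
   -8  -6  -9]
 [ -2  -2  -2  -2   0   1   7   7   7   6   6   7   6   6   6   0   6  -4
   -7  -7  -8]
 [ -2  -2  -2   0   0   5   7   7   6   7   6   7   6   6   7   2   6   1
   -7  -7  -7]
 [ -2  -2  -1   0   1   6   7   6   6   6   6   6   7   7   7   7   6   3
   -7  -6  -7]
 [ -2  -2  -2   0   3   7   6   6   6   7   6   6   7   6   7   6   2   5
   -5  -5  -6]
 [ -2  -2  -1   0   4   7   6   7   7   7   7   7   7   7   6   7   3   4
   -6  -7  -6]
 [ -2  -2  -2   0   3   8   7   7   7   7   7   8   7   6   6   8   5   4
   -6  -6  -8]
 [ -1  -1  -2  -1   1   5   7   7   8   7   7   7   6   7   7   2   8  -2
   -6  -7  -7]
 [ -2  -1  -2  -1   0   3   6   7   7   7   8   7   7   7   5   3   3  -8
   -7  -7  -6]
 [ -3  -2  -1  -1  -1   0   4   7   7   7   6   7   8   7   1   8  -4  -2
   -2  -2  -8]
 [ -3  -2  -2  -2  -2  -1   1   2   6   6   8   7   3   5   1  -4  -2  -3
   -2  -3  -2]
 [-20  -4  -2  -2  -2  -2  -2  -1   0   1   0   1   0  -2  -2  -3  -2  -3
   -2  -2  -2]
 [-28  -6  -2  -2  -2  -2  -2  -3  -3  -2  -3  -2  -2  -2  -2  -3  -3  -2
   -3  -3  -3]]
circle [446.6 257.4] r 16.5 moment [446.6 257.1] eqr 16.3
circle [446.5 256.5] r 15.4 moment [446.7 256.5] eqr 15.0
circle [446.9 257.2] r 13.7 moment [446.4 258.9] eqr 11.9
```

play_rows --commands '[[[3,2,0,0,0,0,0.7],[6,4,0,0,0,0,0.7],[9.1,6.05,2,0,0,-1.4,0.7],[9.1,6.05,5,0,0,-1.4,0.7],[9.1,6.05,8,0,0,-1.4,0.7],[9.1,6.05,10,0,0,-1.4,0.7],[9.1,6.05,10.5,0,0,-1.4,0.7],[9.1,6.05,10.5,0,0,-1.4,0.7],[9.1,6.05,10.5,0,0,-1.4,0.7]]]'

```text
clock: 17.02
tool_pos: [0.6784, 0.1033, 0.0202]
orientation: [-180.0, -0.1, 1.5]
force: [0.8, -1.0, 0.6]
opening: 0.0614
gripper_force: 0.0
```

```bash
python3 -c "
from h import *
go(.6783,.1010,-.0052,1.2)"
```

```text
shift cm [-0.01  0.23  2.54] az 0.25 | at [678.4 103.3  20.2] [-1.80e+02 -8.00e-02  1.45e+00] F [ 0.8 -1.   0.6] t 17.0 open 61.4 j6 67.0
```

play_rows --commands '[[[0,0.2,0.8,0,0,0.2,0.7],[0,0.2,1.6,0,0,0.2,0.7],[0,0.2,2.1,0,0,0.2,0.7],[0,0.2,2.3,0,0,0.2,0.7],[0,0.2,2.3,0,0,0.2,0.7],[0,0.2,2.3,0,0,0.2,0.7]]]'

```text
clock: 17.52
tool_pos: [0.678, 0.1002, -0.0043]
orientation: [180.0, 0.0, 1.2]
force: [-0.4, -0.1, 0.4]
opening: 0.0614
gripper_force: 0.0
```

```bash
python3 -c "
from h import *
go(.6783,.1010,-.0052,1.2)"
```

```text
shift cm [ 0.03 -0.08  0.09] az -0.04 | at [678.  100.2  -4.3] [179.99   0.     1.16] F [-0.4 -0.1  0.4] t 17.5 open 61.4 j6 66.0
```

play_rows --commands '[[[0,-0.1,0.1,0,0,0,0.5],[0,-0.1,0.1,0,0,0,0.4],[0,-0.1,0.1,0,0,0,0.2],[0,-0.1,0.1,0,0,0,0.2],[0,-0.1,0.1,0,0,0,0.2],[0,-0.1,0.1,0,0,0,0.2],[0,-0.1,0.1,0,0,0,0.2],[0,-0.1,0.1,0,0,0,0.2]]]'

```text
clock: 18.18
tool_pos: [0.678, 0.1012, -0.0052]
orientation: [-180.0, -0.0, 1.2]
force: [-0.9, -0.3, 1.6]
opening: 0.0296
gripper_force: 29.8
```

```bash
python3 -c "
from h import *
go(.4340,-.2907,.05,-62.1)"
```

```text
shift cm [-25.19  38.69  -5.52] az 63.25 | at [678.  101.2  -5.2] [-1.80e+02 -1.00e-02  1.15e+00] F [-0.9 -0.3  1.6] t 18.2 open 29.6 j6 66.0
```

play_rows --commands '[[[0,0,-0.5,0,0,0,0.2],[0,0,-2.5,0,0,0,0.2],[0,0,-5.5,0,0,0,0.2],[0,0,-8.5,0,0,0,0.2],[0,0,-10.5,0,0,0,0.2],[-1.9,3,-10.5,0,0,4.9,0.2],[-3.9,6,-10.5,0,0,9.7,0.2],[-5.8,8.9,-10.5,0,0,14.6,0.2],[-7.7,11.9,-10.5,0,0,19.5,0.2],[-9.7,14.9,-10.5,0,0,24.3,0.2],[-11.6,17.9,-10.5,0,0,29.2,0.2],[-13.6,20.8,-10.5,0,0,34.1,0.2],[-15.5,23.8,-10.5,0,0,38.9,0.2],[-17.4,26.8,-10.5,0,0,43.8,0.2],[-19.4,29.8,-10.5,0,0,48.6,0.2],[-21.3,32.7,-10.5,0,0,53.5,0.2],[-23.3,35.7,-10.5,0,0,58.4,0.2],[-24.6,37.8,-9.5,0,0,62,0.2],[-25.2,38.7,-8.5,0,0,63.25,0.2],[-25.2,38.7,-8.5,0,0,63.25,0.2]]]'

```text
clock: 19.85
tool_pos: [0.4312, -0.2917, 0.078]
orientation: [179.9, 0.1, -62.3]
force: [-0.2, 0.3, -0.7]
opening: 0.0294
gripper_force: 29.8
```

play_rows --commands '[[[0,0,0,0,0,0,0.2],[0,0,0,0,0,0,0.2]]]'

```text
clock: 20.02
tool_pos: [0.4345, -0.2904, 0.0799]
orientation: [-180.0, -0.0, -62.0]
force: [-0.1, 0.5, -1.1]
opening: 0.029
gripper_force: 29.8
```

Run:
```python
from disc import *
go(.4340,-.2907,.0598,-62.1)
S=cam('scene');T=cam('top');o=get_obs()
print('disc on small post:')
for th in(0,3): disc(T,.4467,.258,.08,.016,lambda a:(a[...,0]-a[...,2]>th)&(a[...,1]>150))
u,v=np.round(proj(S,[.448,.258,.08])[0]).astype(int)
a=crop(S[0],u,v,56,56,7);print(u-28,v-28)
P=o['tool_pos']+[0,0,.03]
u,v=np.round(proj(S,P)[0]).astype(int); b=crop(S[0],u,v,56,56,7); print(u-28,v-28,o['tool_pos'])
cv2.imwrite('pics/c2.png',np.hstack([a,b]))
```

```text
shift cm [0.01 0.06 2.01] az 0.09 | at [ 434.5 -290.4   79.9] [-1.7999e+02 -1.0000e-02 -6.2010e+01] F [-0.1  0.5 -1.1] t 20.0 open 29.0 j6 40.0
disc on small post:
circle [446.4 257.6] r 16.5 moment [446.6 257.7] eqr 16.5
circle [446.6 257.2] r 15.9 moment [446.6 257.1] eqr 15.6
422 117
141 100 [ 0.43483015 -0.29008736  0.08006046]
```

View pics/c2.png

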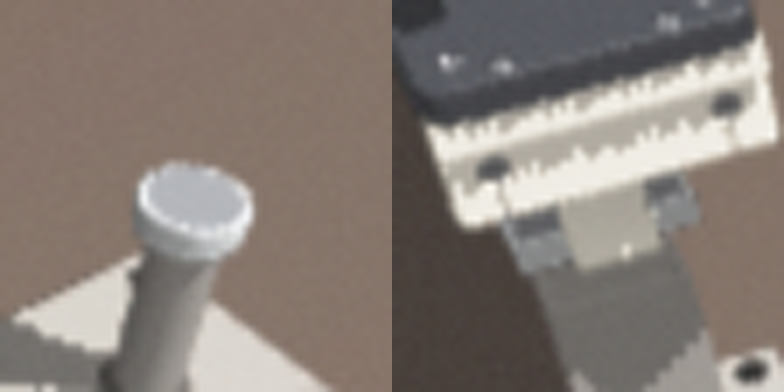

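The left crop shows the small disc lying flat on its pipe, centred at about (193,200). The right crop shows the rectangular plate held over its post, with front bottom corners at about (527,272) and (699,222).

Run:
```python
from disc import *
S=cam('scene');o=get_obs();print(o['tool_pos']*1e3)
print('small disc S',onplane(S,px((422,117),7,[(193,200)]),.08)*1e3,'post S 448.5 257.8')
for th in(0,2,4): disc(S,.4485,.258,.08,.016,lambda a:(a[...,0]-a[...,2]>th)&(a[...,1]>100))
z=o['tool_pos'][2]+.0252
Q=onplane(S,px((141,100),7,[(527-392,272),(699-392,222)]),z)[:,:2]*1e3
Qt=onplane(S,px((141,100),7,[(516-392,241),(690-392,190)]),z+.01)[:,:2]*1e3
for q in(Q,Qt):
    e=q[1]-q[0];L=np.linalg.norm(e);a=np.degrees(np.arctan2(e[1],e[0]));n=np.array([-e[1],e[0]])/L
    print(q.round(1),'len',L.round(1),'ang',a.round(1),'centre',(q.mean(0)+15*n).round(1),(q.mean(0)-15*n).round(1))
```

```text
[ 434.78327182 -290.07180748   80.04990636]
small disc S [[448.99954149 256.00138487  80.        ]] post S 448.5 257.8
circle [454.4 254. ] r 20.4 moment [454.5 254.3] eqr 14.6
circle [454.5 255.7] r 19.4 moment [450.7 255.9] eqr 12.0
circle [449.7 256.1] r 14.5 moment [449.1 256.4] eqr 10.9
[[ 459.7 -302.7]
 [ 437.5 -260.8]] len 47.4 ang 117.9 centre [ 435.3 -288.8] [ 461.8 -274.7]
[[ 459.  -303.2]
 [ 436.3 -261.3]] len 47.6 ang 118.5 centre [ 434.5 -289.4] [ 460.9 -275.1]
```

```bash
python3 -c "
from h import *
go(.4341,-.2905,.0615,-62.1)"
```

```text
shift cm [0.01 0.08 1.85] az 0.12 | at [ 434.8 -290.1   80. ] [-1.7997e+02 -3.0000e-02 -6.1980e+01] F [ 0.   0.  -1.5] t 20.2 open 29.4 j6 40.0
```

play_rows --commands '[[[0,0.08,0.5,0,0,0.1,0.2],[0,0.08,1.1,0,0,0.1,0.2],[0,0.08,1.6,0,0,0.1,0.2],[0,0.08,1.8,0,0,0.1,0.2],[0,0.08,1.8,0,0,0.1,0.2],[0,0.08,1.8,0,0,0.1,0.2]]]'

```text
clock: 20.67
tool_pos: [0.433, -0.2911, 0.0614]
orientation: [180.0, 0.0, -62.2]
force: [-0.7, -0.2, -0.9]
opening: 0.0293
gripper_force: 29.8
```

```bash
python3 -c "
from h import *
go(.4341,-.2905,.0603,-62.1)"
```

```text
shift cm [-0.   -0.13  0.11] az -0.09 | at [ 433.  -291.1   61.4] [ 1.7997e+02  2.0000e-02 -6.2190e+01] F [-0.7 -0.2 -0.9] t 20.7 open 29.3 j6 40.0
```

play_rows --commands '[[[0,-0.05,0,0,0,0,0.2],[0,-0.05,0,0,0,0,0.2],[0,-0.05,0,0,0,0,0.2],[0,-0.05,0,0,0,0,0.2]]]'

```text
clock: 21.0
tool_pos: [0.4337, -0.2909, 0.0618]
orientation: [-180.0, -0.0, -62.2]
force: [0.1, 0.3, -1.7]
opening: 0.0296
gripper_force: 29.8
```

```bash
python3 -c "
from h import *
go(.4341,-.2905,.0603,-62.1)"
```

```text
shift cm [-0.02 -0.06  0.15] az -0.1 | at [ 433.7 -290.9   61.8] [-1.7998e+02 -1.0000e-02 -6.2200e+01] F [ 0.1  0.3 -1.7] t 21.0 open 29.6 j6 40.0
```

play_rows --commands '[[[-0.02,-0.06,0.1,0,0,-0.1,0.2],[-0.02,-0.06,0.15,0,0,-0.1,0.2],[-0.02,-0.06,0.15,0,0,-0.1,0.2]]]'

```text
clock: 21.25
tool_pos: [0.434, -0.2904, 0.0601]
orientation: [180.0, 0.0, -62.1]
force: [-1.2, 0.7, -0.7]
opening: 0.0294
gripper_force: 29.8
```

play_rows --commands '[[[0,0,0.05,0,0,0,0.2],[0,0,0.05,0,0,0,0.2],[0,0,0.05,0,0,0,0.2]]]'

```text
clock: 21.5
tool_pos: [0.434, -0.2905, 0.0597]
orientation: [-180.0, -0.0, -62.1]
force: [-0.5, 0.0, 0.6]
opening: 0.0294
gripper_force: 29.8
```

play_rows --commands '[[[0,0,0.05,0,0,0,0.2],[0,0,0.05,0,0,0,0.2],[0,0,0.05,0,0,0,0.2]]]'

```text
clock: 21.75
tool_pos: [0.434, -0.2905, 0.0597]
orientation: [-180.0, -0.0, -62.1]
force: [-0.7, 1.3, 5.3]
opening: 0.0295
gripper_force: 29.8
```

play_rows --commands '[[[0,0,-0.03,0,0,0,0.3],[0,0,-0.03,0,0,0,0.4],[0,0,-0.03,0,0,0,0.5],[0,0,-0.03,0,0,0,0.6],[0,0,-0.03,0,0,0,0.6],[0,0,-1,0,0,0,0.7],[0,0,-3,0,0,0,1],[0,0,-6,0,0,0,1],[-1,-2,-7,0,0,0,1],[-2.5,-5,-7,0,0,0,1],[-4,-8,-7,0,0,0,1],[-5.5,-11,-7,0,0,0,1],[-7,-14,-7,0,0,0,1],[-8.5,-17,-7,0,0,0,1],[-10,-20,-7,0,0,0,1]]]'

```text
clock: 23.0
tool_pos: [0.5648, -0.107, 0.1302]
orientation: [-180.0, -0.0, -62.1]
force: [0.3, -1.8, 0.1]
opening: 0.0875
gripper_force: 0.0
```

Run:
```python
from disc import *
go(.68,.101,.04,-62)
T=cam('top');S=cam('scene')
np.savez('v3.npz',T=T[0],S=S[0])
def region(C,x,y,z,w):
    u,v=np.round(proj(C,[x,y,z])[0]).astype(int); a=C[0][v-w:v+w+1,u-w:u+w+1].astype(int); return u,v,a
for C in(T,S):
    u,v,a=region(C,.434,-.2905,.095,13); print(u,v); print('\n'.join(' '.join('%4d'%x for x in r) for r in a[...,0]-a[...,2]))
    print(); print('\n'.join(' '.join('%3d'%x for x in r) for r in a[...,1]))
```

```text
shift cm [-12.99 -19.91   9.02] az -0.09 | at [ 564.8 -107.   130.2] [-1.7996e+02 -2.0000e-02 -6.2090e+01] F [ 0.3 -1.8  0.1] t 23.0 open 87.5 j6 19.0
459 255
  -5   -5   -4   -6   -5   -5   -5   -6   -6   -5   -6   -5   -5   -6   -6   -6  -12  -15  -15  -15  -14  -15  -14  -16  -16  -15  -15
  -6   -6   -6   -6   -6   -6   -6   -5   -6   -4   -5   -6   -5   -6   -7   -4   -7  -13  -16  -14  -14  -15  -15  -16  -16  -14  -15
  -6   -7   -5   -6   -4   -6   -5   -6   -6   -5   -6   -5   -6   -6   -5   -6   -6   -7   -9  -13  -14  -14  -14  -16  -15  -15  -14
  -5   -5   -6   -5   -6   -4   -5   -6   -6   -5   -7   -5   -6   -5   -5   -5   -3   -1    7   -1  -10  -14  -15  -15  -15  -15  -15
  -7   -5   -4   -5   -6   -6   -6   -7   -5   -5   -4   -6   -5   -5   -4   -2    4    5    6    5   -1  -15  -15  -14  -15  -14  -15
  -6   -6   -6   -5   -6   -6   -5   -5   -6   -6   -6   -6   -5    0    3    7    5    5    5    4   -3  -11  -14  -14  -16  -17  -15
  -6   -7   -7   -6   -5   -7   -5   -6   -6   -7   -4    1    3    6    6    5    5    5    5    6    6   -2  -11  -14  -16  -15  
[... 11490 characters left out ...]
 140 138 140 139 138 136 136 134 136 125 110 119  94
117 120 131 138 123 127 143 145 134 141 142 138 138 138 139 140 136 135 134 132 120 117 117 112 108 107  96
118 119 124 149 145 136 141 143 139 138 139 136 138 137 135 142 127 118 117 115 113 111 110 107 110 108 104
117 117 121 138 142 139 139 138 138 142 138 138 144 129 111 121 113 110 109 108 109 111 109 110 110 110 109
117 118 119 126 139 139 140 138 139 148 127 107 119 114 108 110 111 109 108 109 109 107 108 108 108 108 108
118 119 117 121 138 138 142 129 114 123 114 107 110 110 109 110 109 111 109 110 110 111 110 109 107 109 108
118 117 116 120 127 119 117 115 108 112 109 108 110 110 109 108 109 111 109 109 109 110 110 109 108 109 109
```

```bash
cat > rect.py <<'E'
from h import *
def rect(C,x,y,z,w,sel,k=8):
    u,v=np.round(proj(C,[x,y,z])[0]).astype(int); im=cv2.resize(C[0][v-w:v+w+1,u-w:u+w+1],None,fx=k,fy=k,interpolation=cv2.INTER_LINEAR).astype(int)
    n,l,st,ce=cv2.connectedComponentsWithStats(sel(im).astype(np.uint8)); c=l[int((w+.5)*k),int((w+.5)*k)]
    cs,_=cv2.findContours((l==c).astype(np.uint8),cv2.RETR_EXTERNAL,cv2.CHAIN_APPROX_NONE); p=max(cs,key=cv2.contourArea)[:,0]
    X=(onplane(C,(p+.5)/k-.5+[u-w,v-w],z)[:,:2]*1e3).astype(np.float32)
    (cx,cy),(a,b),t=cv2.minAreaRect(X); print('centre',round(cx,1),round(cy,1),'size',round(a,1),round(b,1),'ang',round(t,1)); return X
E
python3 - <<'E'
from rect import *
T=cam('top')
for th in(-1,1,3): rect(T,.434,-.2905,.095,17,lambda a:a[...,0]-a[...,2]>th)
print('post T 433.0 -291.3, base ang 27.9')
E
```

```text
centre 433.9 -288.3 size 33.0 52.8 ang 28.9
centre 434.1 -288.4 size 31.8 51.6 ang 30.0
centre 433.8 -288.7 size 30.5 49.9 ang 29.4
post T 433.0 -291.3, base ang 27.9
```

```bash
cat > ext.py <<'E'
from h import *
def ext(C,x,y,zt,axes,halves,w,sel,k=8,th=10e-3):
    "centre along each axis from the far (top-face) and near (bottom-face) silhouette edges, relative to (x,y), mm"
    u,v=np.round(proj(C,[x,y,zt-.005])[0]).astype(int); im=cv2.resize(C[0][v-w:v+w+1,u-w:u+w+1],None,fx=k,fy=k,interpolation=cv2.INTER_LINEAR).astype(int)
    n,l,st,ce=cv2.connectedComponentsWithStats(sel(im).astype(np.uint8)); c=l[int((w+.5)*k),int((w+.5)*k)]
    cs,_=cv2.findContours((l==c).astype(np.uint8),cv2.RETR_EXTERNAL,cv2.CHAIN_APPROX_NONE); p=(max(cs,key=cv2.contourArea)[:,0]+.5)/k-.5+[u-w,v-w]
    Xt=onplane(C,p,zt)[:,:2]; Xb=onplane(C,p,zt-th)[:,:2]; o=np.array([x,y]); out=[]
    for a,h in zip(axes,halves):
        d=np.array([np.cos(np.radians(a)),np.sin(np.radians(a))]); s=1 if (o-C[2][:2])@d>0 else -1
        far=s*np.max((Xt-o)@d*s); near=-s*np.max(-(Xb-o)@d*s)
        out.append((a,round((far-s*h)*1e3,1),round((near+s*h)*1e3,1),'mean',round((far+near)*500,1)))
    print(out)
E
python3 - <<'E'
from ext import *
T=cam('top')
blue=lambda th:(lambda a:a[...,0]-a[...,2]>th)
for th in(-1,1):
    print('flat vs post T'); ext(T,.4330,-.2913,.095,[27.9,117.9],[.015,.025],18,blue(th))
    print('small disc vs post T'); ext(T,.4467,.2593,.08,[0,90],[.016,.016],12,blue(th))
E
```

```text
flat vs post T
[(27.9, np.float64(0.6), np.float64(1.6), 'mean', np.float64(1.1)), (117.9, np.float64(0.7), np.float64(1.3), 'mean', np.float64(1.0))]
small disc vs post T
[(0, np.float64(0.1), np.float64(-1.6), 'mean', np.float64(-0.8)), (90, np.float64(-0.6), np.float64(0.3), 'mean', np.float64(-0.2))]
flat vs post T
[(27.9, np.float64(0.9), np.float64(1.1), 'mean', np.float64(1.0)), (117.9, np.float64(1.3), np.float64(0.1), 'mean', np.float64(0.7))]
small disc vs post T
[(0, np.float64(0.9), np.float64(-2.5), 'mean', np.float64(-0.8)), (90, np.float64(-1.7), np.float64(0.6), 'mean', np.float64(-0.6))]
```

The flat plate is within about 1.1 mm of its post and the small disc within about 0.8 mm. Next is the large disc, which I'll pinch in two directions to centre it in the gripper.

play_rows --commands '[[[-2,-3,0,0,0,0,1],[-4,-6,0,0,0,0,1],[-6,-9,0,0,0,0,1],[-8,-12,0,0,0,0,1],[-10,-15,0,0,0,0,1],[-12,-18,2,0,0,0,1],[-13,-19.9,5,0,0,0,1],[-13,-19.9,8,0,0,0,1],[-13,-19.9,11,0,0,0,1],[-13,-19.9,12.5,0,0,0,1],[-13,-19.9,12.5,0,0,0,1],[-13,-19.9,12.5,0,0,0,1],[-13,-19.9,12.5,0,0,0,1]]]'

```text
clock: 24.28
tool_pos: [0.6801, 0.099, 0.006]
orientation: [-179.9, -0.0, -62.1]
force: [0.6, 0.8, 0.3]
opening: 0.0879
gripper_force: 0.0
```

```bash
python3 -c "
from h import *
go(.68,.1015,-.0150,-62.1)"
```

```text
shift cm [-0.22 -0.11  2.1 ] az -0.02 | at [680.1  99.    6. ] [-1.7988e+02 -4.0000e-02 -6.2120e+01] F [0.6 0.8 0.3] t 24.3 open 87.9 j6 3.0
```

play_rows --commands '[[[-0.2,-0.1,0.7,0,0,0,1],[-0.2,-0.1,1.4,0,0,0,1],[-0.2,-0.1,1.9,0,0,0,1],[-0.2,-0.1,1.9,0,0,0,1],[-0.2,-0.1,1.9,0,0,0,1],[-0.2,-0.1,1.9,0,0,0,1]]]'

```text
clock: 24.78
tool_pos: [0.679, 0.1018, -0.0147]
orientation: [-180.0, -0.0, -62.1]
force: [0.2, 1.4, 0.3]
opening: 0.0874
gripper_force: 0.0
```

```bash
python3 -c "
from h import *
go(.68,.1015,-.0150,-62.1)"
```

```text
shift cm [ 0.07 -0.07  0.03] az 0.01 | at [679.  101.8 -14.7] [-1.800e+02 -1.000e-02 -6.209e+01] F [0.2 1.4 0.3] t 24.8 open 87.4 j6 3.0
```

play_rows --commands '[[[0.05,-0.05,0,0,0,0,0.8],[0.05,-0.05,0,0,0,0,0.75],[0.05,-0.05,0,0,0,0,0.7],[0.05,-0.05,0,0,0,0,0.66],[0.05,-0.05,0,0,0,0,0.5],[0.05,-0.05,0,0,0,0,0.5],[0.05,-0.05,0,0,0,0,0.5]]]'

```text
clock: 25.37
tool_pos: [0.6795, 0.1015, -0.0148]
orientation: [180.0, 0.0, -62.1]
force: [0.0, -0.5, 1.3]
opening: 0.0565
gripper_force: 30.0
```

play_rows --commands '[[[0,0,0,0,0,0,0.9],[0,0,0,0,0,0,0.9],[0,0,0,0,0,0,0.9],[0,0,0,0,0,-7,0.9],[0,0,0,0,0,-14,0.9],[0,0,0,0,0,-21,0.9],[0,0,0,0,0,-28,0.9],[0,0,0,0,0,-35,0.9],[0,0,0,0,0,-42,0.9],[0,0,0,0,0,-49,0.9],[0,0,0,0,0,-56,0.9],[0,0,0,0,0,-63,0.9],[0,0,0,0,0,-70,0.9],[0,0,0,0,0,-77,0.9],[0,0,0,0,0,-84,0.9],[0,0,0,0,0,-90,0.9],[0,0,0,0,0,-90,0.9],[0,0,0,0,0,-90,0.9]]]'

```text
clock: 26.87
tool_pos: [0.6796, 0.1016, -0.0148]
orientation: [180.0, -0.0, 27.7]
force: [-0.1, -0.3, -0.3]
opening: 0.0786
gripper_force: 0.0
```

play_rows --commands '[[[0,0,0,0,0,0,0.8],[0,0,0,0,0,0,0.75],[0,0,0,0,0,0,0.7],[0,0,0,0,0,0,0.66],[0,0,0,0,0,0,0.5],[0,0,0,0,0,0,0.5],[0,0,0,0,0,0,0.5],[0,0,0,0,0,0,0.5]]]'

```text
clock: 27.53
tool_pos: [0.6796, 0.1016, -0.0148]
orientation: [-180.0, -0.0, 27.9]
force: [-0.6, -0.1, 1.9]
opening: 0.0566
gripper_force: 30.0
```

```bash
python3 -c "
from h import *
go(.6866,-.1585,.07,28)"
```

```text
shift cm [-11.55  23.31  -8.48] az -0.11 | at [679.6 101.6 -14.8] [-180.     -0.     27.89] F [-0.6 -0.1  1.9] t 27.5 open 56.6 j6 93.0
```

play_rows --commands '[[[0,0,-0.5,0,0,0,0.5],[0,0,-2,0,0,0,0.5],[0,0,-4.5,0,0,0,0.5],[0,0,-7,0,0,0,0.5],[0,0,-8.7,0,0,0,0.5],[-0.5,1,-9,0,0,0,0.5],[-1.5,3,-9,0,0,0,0.5],[-3,6,-9,0,0,0,0.5],[-4.5,9,-9,0,0,0,0.5],[-6,12,-9,0,0,0,0.5],[-7.5,15,-9,0,0,0,0.5],[-9,18,-9,0,0,0,0.5],[-10.4,20.9,-9,0,0,0,0.5],[-11.2,22.6,-9,0,0,0,0.5],[-11.6,23.4,-8.5,0,0,0,0.5],[-11.6,23.4,-7.5,0,0,0,0.5],[-11.6,23.4,-7,0,0,0,0.5],[-11.6,23.4,-7,0,0,0,0.5],[-11.6,23.4,-7,0,0,0,0.5],[-11.6,23.4,-7,0,0,0,0.5]]]'

```text
clock: 29.2
tool_pos: [0.6868, -0.1584, 0.0552]
orientation: [-180.0, 0.0, 28.0]
force: [0.3, 0.1, -0.9]
opening: 0.0568
gripper_force: 30.0
```

```bash
python3 -c "
from h import *
go(.6863,-.1596,.0512,28)"
```

```text
shift cm [-0.1   0.08  0.4 ] az -0.01 | at [ 686.8 -158.4   55.2] [-1.800e+02  1.000e-02  2.799e+01] F [ 0.3  0.1 -0.9] t 29.2 open 56.8 j6 115.0
```

play_rows --commands '[[[-0.08,0.06,0.2,0,0,0,0.5],[-0.08,0.06,0.4,0,0,0,0.5],[-0.08,0.06,0.4,0,0,0,0.5],[-0.08,0.06,0.4,0,0,0,0.5]]]'

```text
clock: 29.53
tool_pos: [0.6862, -0.1602, 0.0512]
orientation: [-180.0, -0.0, 27.9]
force: [-0.2, 1.4, -1.5]
opening: 0.0565
gripper_force: 30.0
```

```bash
python3 -c "
from h import *
go(.6863,-.1596,.0502,28)"
```

```text
shift cm [ 0.04 -0.04  0.1 ] az -0.08 | at [ 686.2 -160.2   51.2] [-180.     -0.     27.92] F [-0.2  1.4 -1.5] t 29.5 open 56.5 j6 115.0
```

play_rows --commands '[[[0.03,-0.03,0.05,0,0,0,0.5],[0.03,-0.03,0.05,0,0,0,0.5],[0.03,-0.03,0.05,0,0,0,0.5]]]'

```text
clock: 29.78
tool_pos: [0.6864, -0.16, 0.0507]
orientation: [180.0, -0.0, 27.9]
force: [-0.3, 0.2, -2.3]
opening: 0.0568
gripper_force: 30.0
```

play_rows --commands '[[[0,0,0.05,0,0,0,0.5],[0,0,0.05,0,0,0,0.5],[0,0,0.05,0,0,0,0.5]]]'

```text
clock: 30.03
tool_pos: [0.6863, -0.16, 0.0502]
orientation: [180.0, -0.0, 27.9]
force: [0.5, 0.1, -1.9]
opening: 0.057
gripper_force: 30.0
```

play_rows --commands '[[[0,0,0.05,0,0,0,0.5],[0,0,0.05,0,0,0,0.5],[0,0,0.05,0,0,0,0.5]]]'

```text
clock: 30.28
tool_pos: [0.6864, -0.16, 0.0502]
orientation: [180.0, -0.0, 27.9]
force: [-1.2, 1.4, 3.0]
opening: 0.0569
gripper_force: 30.0
```

play_rows --commands '[[[0,0,0,0,0,0,0.7],[0,0,0,0,0,0,0.8],[0,0,0,0,0,0,0.9],[0,0,0,0,0,0,1],[0,0,0,0,0,0,1],[0,0,-1,0,0,0,1],[0,0,-3,0,0,0,1],[0,0,-6,0,0,0,1],[-2,-1.5,-8,0,0,0,1],[-5,-4.5,-8,0,0,0,1],[-8,-7.5,-8,0,0,0,1],[-11,-10.5,-8,0,0,0,1],[-13,-13,-8,0,0,0,1],[-13,-13,-8,0,0,0,1],[-13,-13,-8,0,0,0,1]]]'

```text
clock: 31.53
tool_pos: [0.5097, -0.1055, 0.1315]
orientation: [179.9, -0.1, 28.0]
force: [1.1, -0.2, 0.3]
opening: 0.0873
gripper_force: 0.0
```

Run:
```python
from ext import *
from rect import rect
go(.681,.1015,-.02,38)
T=cam('top');S=cam('scene')
cv2.imwrite('pics/sq_t.png',T[0]);cv2.imwrite('pics/sq_s.png',S[0])
for n,C,p in(('T',T,(.6861,-.1587)),('S',S,(.6868,-.1583))):
    for th in(-2,0,2):
        try: print(n,'lg disc');ext(C,*p,.085,[0,90],[.029]*2,24,lambda a:a[...,0]-a[...,2]>th)
        except Exception as e: print(e)
        try: print(n,'square',end=' ');X=rect(C,.681,.1015,.01,28,lambda a:a[...,0]-a[...,2]>th)
        except Exception as e: print(e)
        try: ext(C,.681,.1015,.01,[38,128],[.03]*2,28,lambda a:a[...,0]-a[...,2]>th)
        except Exception as e: print(e)
```

```text
shift cm [ 24.84 -10.24  15.15] az -10.01 | at [ 509.7 -105.5  131.5] [ 1.7995e+02 -1.4000e-01  2.7990e+01] F [ 1.1 -0.2  0.3] t 31.5 open 87.3 j6 108.0
T lg disc
[(0, np.float64(3.6), np.float64(0.5), 'mean', np.float64(2.1)), (90, np.float64(-0.3), np.float64(-0.6), 'mean', np.float64(-0.4))]
T square centre 681.6 101.1 size 60.6 60.6 ang 37.8
[(38, np.float64(0.6), np.float64(1.5), 'mean', np.float64(1.0)), (128, np.float64(-1.1), np.float64(-0.6), 'mean', np.float64(-0.8))]
T lg disc
[(0, np.float64(0.7), np.float64(1.4), 'mean', np.float64(1.1)), (90, np.float64(-0.0), np.float64(-0.9), 'mean', np.float64(-0.4))]
T square centre 681.7 101.1 size 60.2 60.2 ang 37.8
[(38, np.float64(0.4), np.float64(1.8), 'mean', np.float64(1.1)), (128, np.float64(-0.9), np.float64(-0.8), 'mean', np.float64(-0.9))]
T lg disc
[(0, np.float64(0.1), np.float64(2.6), 'mean', np.float64(1.4)), (90, np.float64(0.6), np.float64(-1.5), 'mean', np.float64(-0.5))]
T square centre 681.6 101.1 size 59.7 59.6 ang 37.7
[(38, np.float64(0.1), np.float64(2.1), 'mean', np.float64(1.1)), (128, np.float64(-0.6), np.
[... 328 characters left out ...]
float64(-0.5), 'mean', np.float64(-1.4))]
S lg disc
[(0, np.float64(2.6), np.float64(-1.1), 'mean', np.float64(0.8)), (90, np.float64(0.7), np.float64(-0.2), 'mean', np.float64(0.2))]
S square centre 685.3 100.2 size 61.3 62.4 ang 37.4
[(38, np.float64(1.8), np.float64(-0.4), 'mean', np.float64(0.7)), (128, np.float64(-2.5), np.float64(0.2), 'mean', np.float64(-1.1))]
S lg disc
[(0, np.float64(2.9), np.float64(-2.7), 'mean', np.float64(0.1)), (90, np.float64(1.3), np.float64(-4.8), 'mean', np.float64(-1.8))]
S square centre 683.8 99.5 size 57.6 60.5 ang 37.1
[(38, np.float64(2.2), np.float64(-4.3), 'mean', np.float64(-1.1)), (128, np.float64(-2.7), np.float64(1.7), 'mean', np.float64(-0.5))]
```

The large disc is within about 1.2 mm of its post centre. The square plate is at (682, 101) mm, turned 37.7 degrees.

play_rows --commands '[[[3,-1.3,0,0,0,-1.2,1],[6,-2.5,0,0,0,-2.4,1],[9,-3.7,0,0,0,-3.6,1],[12.5,-5.1,0,0,0,-5,1],[16,-6.5,0,0,0,-6.4,1],[19.5,-8,0,0,0,-7.8,1],[22.5,-9.2,1,0,0,-9,1],[24.9,-10.2,3,0,0,-9.7,1],[24.9,-10.2,6,0,0,-9.7,1],[24.9,-10.2,9,0,0,-9.7,1],[24.9,-10.2,11.5,0,0,-9.7,1],[24.9,-10.2,13,0,0,-9.7,1],[24.9,-10.2,13,0,0,-9.7,1],[24.9,-10.2,13,0,0,-9.7,1],[24.9,-10.2,13,0,0,-9.7,1]]]'

```text
clock: 32.88
tool_pos: [0.6843, 0.1007, 0.0005]
orientation: [180.0, -0.1, 37.6]
force: [0.3, 0.0, -0.2]
opening: 0.0876
gripper_force: 0.0
```

```bash
python3 -c "
from h import *
go(.682,.1013,-.025,37.7)"
```

```text
shift cm [-0.15 -0.19  2.55] az -0.1 | at [6.843e+02 1.007e+02 5.000e-01] [ 1.7996e+02 -6.0000e-02  3.7600e+01] F [ 0.3  0.  -0.2] t 32.9 open 87.6 j6 103.0
```

play_rows --commands '[[[-0.15,-0.15,0.7,0,0,0,1],[-0.15,-0.15,1.4,0,0,0,1],[-0.15,-0.15,2,0,0,0,1],[-0.15,-0.15,2.3,0,0,0,1],[-0.15,-0.15,2.3,0,0,0,1],[-0.15,-0.15,2.3,0,0,0,1]]]'

```text
clock: 33.38
tool_pos: [0.6807, 0.101, -0.0235]
orientation: [-180.0, 0.0, 37.6]
force: [-0.5, -0.3, -0.8]
opening: 0.0876
gripper_force: 0.0
```

```bash
python3 -c "
from h import *
go(.682,.1013,-.025,37.7)"
```

```text
shift cm [0.13 0.05 0.15] az -0.08 | at [680.7 101.  -23.5] [-1.800e+02  2.000e-02  3.762e+01] F [-0.5 -0.3 -0.8] t 33.4 open 87.6 j6 103.0
```

Now the first pinch, then lift, turn 90 degrees and come back down to grip.

play_rows --commands '[[[0.1,0.05,0.1,0,0,0,0.9],[0.1,0.05,0.12,0,0,0,0.8],[0.1,0.05,0.12,0,0,0,0.75],[0.1,0.05,0.12,0,0,0,0.7],[0.1,0.05,0.12,0,0,0,0.6],[0.1,0.05,0.12,0,0,0,0.5],[0.1,0.05,0.12,0,0,0,0.5],[0.1,0.05,0.12,0,0,0,0.5]]]'

```text
clock: 34.05
tool_pos: [0.6819, 0.1012, -0.0244]
orientation: [180.0, -0.0, 37.6]
force: [-0.1, 0.1, 1.2]
opening: 0.0593
gripper_force: 30.0
```

play_rows --commands '[[[0,0,0,0,0,0,0.8],[0,0,0,0,0,0,1],[0,0,0,0,0,0,1],[0,0,0,0,0,0,1],[0,0,-1,0,0,0,1],[0,0,-2.5,0,0,5,1],[0,0,-2.5,0,0,12,1],[0,0,-2.5,0,0,19,1],[0,0,-2.5,0,0,26,1],[0,0,-2.5,0,0,33,1],[0,0,-2.5,0,0,40,1],[0,0,-2.5,0,0,47,1],[0,0,-2.5,0,0,54,1],[0,0,-2.5,0,0,61,1],[0,0,-2.5,0,0,68,1],[0,0,-2.5,0,0,75,1],[0,0,-2.5,0,0,82,1],[0,0,-2.5,0,0,89,1],[0,0,-2.5,0,0,90,1],[0,0,-2.5,0,0,90,1]]]'

```text
clock: 35.72
tool_pos: [0.6821, 0.1013, 0.0011]
orientation: [-180.0, -0.0, -52.3]
force: [0.4, -0.4, -0.0]
opening: 0.0876
gripper_force: 0.0
```

play_rows --commands '[[[0,0,0.7,0,0,0,1],[0,0,1.4,0,0,0,1],[0,0,2.1,0,0,0,1],[0,0,2.5,0,0,0,1],[0,0,2.5,0,0,0,1],[0,0,2.5,0,0,0,1]]]'

```text
clock: 36.22
tool_pos: [0.6815, 0.101, -0.0253]
orientation: [179.9, 0.0, -52.4]
force: [-0.2, -0.4, -0.1]
opening: 0.0871
gripper_force: 0.0
```

```bash
python3 -c "
from h import *
go(.682,.1013,-.025,-52.3)"
```

```text
shift cm [ 0.01 -0.06 -0.03] az -0.07 | at [681.5 101.  -25.3] [ 1.7993e+02  2.0000e-02 -5.2370e+01] F [-0.2 -0.4 -0.1] t 36.2 open 87.1 j6 13.0
```

play_rows --commands '[[[0,0,0,0,0,0,0.9],[0,0,0,0,0,0,0.8],[0,0,0,0,0,0,0.75],[0,0,0,0,0,0,0.7],[0,0,0,0,0,0,0.6],[0,0,0,0,0,0,0.5],[0,0,0,0,0,0,0.5],[0,0,0,0,0,0,0.5]]]'

```text
clock: 36.88
tool_pos: [0.6819, 0.1012, -0.0243]
orientation: [-180.0, -0.0, -52.4]
force: [-2.2, 0.6, 2.6]
opening: 0.0593
gripper_force: 30.0
```

```bash
python3 -c "
from h import *
go(.4455,.0205,.075,-36.6)"
```

```text
shift cm [-8.03 23.65 -9.93] az -15.79 | at [681.9 101.2 -24.3] [-179.99   -0.    -52.39] F [-2.2  0.6  2.6] t 36.9 open 59.3 j6 13.0
```

play_rows --commands '[[[0,0,-0.5,0,0,0,0.5],[0,0,-2,0,0,0,0.5],[0,0,-4.5,0,0,0,0.5],[0,0,-7,0,0,0,0.5],[0,0,-9.5,0,0,0,0.5],[-0.3,1,-10.8,0,0,-0.7,0.5],[-1,3,-10.8,0,0,-2,0.5],[-2,6,-10.8,0,0,-4,0.5],[-3,9,-10.8,0,0,-6,0.5],[-4.1,12,-10.8,0,0,-8,0.5],[-5.1,15,-10.8,0,0,-10,0.5],[-6.1,18,-10.8,0,0,-12,0.5],[-7,20.8,-10.8,0,0,-14,0.5],[-7.7,22.7,-10.8,0,0,-15.2,0.5],[-8,23.7,-10.5,0,0,-15.8,0.5],[-8,23.7,-9.9,0,0,-15.8,0.5],[-8,23.7,-9.5,0,0,-15.8,0.5],[-8,23.7,-9.5,0,0,-15.8,0.5],[-8,23.7,-9.5,0,0,-15.8,0.5],[-8,23.7,-9.5,0,0,-15.8,0.5]]]'

```text
clock: 38.55
tool_pos: [0.446, 0.0202, 0.0702]
orientation: [180.0, 0.0, -36.6]
force: [-0.1, -0.2, -2.9]
opening: 0.0596
gripper_force: 30.0
```

```bash
python3 -c "
from h import *
go(.4451,.0204,.0667,-36.6)"
```

```text
shift cm [-0.08  0.04  0.35] az -0.0 | at [446.   20.2  70.2] [ 1.7997e+02  1.0000e-02 -3.6600e+01] F [-0.1 -0.2 -2.9] t 38.5 open 59.6 j6 25.0
```

play_rows --commands '[[[-0.06,0.03,0.2,0,0,0,0.5],[-0.06,0.03,0.3,0,0,0,0.5],[-0.06,0.03,0.35,0,0,0,0.5],[-0.06,0.03,0.35,0,0,0,0.5]]]'

```text
clock: 38.88
tool_pos: [0.4446, 0.0201, 0.0668]
orientation: [180.0, 0.0, -36.6]
force: [-0.8, 0.1, -3.3]
opening: 0.0594
gripper_force: 30.0
```

```bash
python3 -c "
from h import *
go(.4451,.0204,.0657,-36.6)"
```

```text
shift cm [ 0.02 -0.06  0.11] az 0.0 | at [444.6  20.1  66.8] [ 1.7998e+02  1.0000e-02 -3.6600e+01] F [-0.8  0.1 -3.3] t 38.9 open 59.4 j6 25.0
```

play_rows --commands '[[[0.02,-0.03,0.05,0,0,0,0.5],[0.02,-0.03,0.07,0,0,0,0.5],[0.02,-0.03,0.07,0,0,0,0.5]]]'

```text
clock: 39.13
tool_pos: [0.445, 0.0202, 0.0663]
orientation: [-180.0, -0.0, -36.6]
force: [0.1, 0.0, -3.2]
opening: 0.0591
gripper_force: 30.0
```

play_rows --commands '[[[0,0,0.04,0,0,0,0.5],[0,0,0.04,0,0,0,0.5],[0,0,0.04,0,0,0,0.5]]]'

```text
clock: 39.38
tool_pos: [0.4449, 0.0202, 0.0659]
orientation: [-180.0, 0.0, -36.6]
force: [0.7, 0.8, -3.9]
opening: 0.0595
gripper_force: 30.0
```

play_rows --commands '[[[0,0,0.05,0,0,0,0.5],[0,0,0.05,0,0,0,0.5],[0,0,0.05,0,0,0,0.5]]]'

```text
clock: 39.63
tool_pos: [0.4451, 0.0202, 0.0656]
orientation: [-180.0, -0.0, -36.6]
force: [-1.7, 0.6, 3.0]
opening: 0.0591
gripper_force: 30.0
```

play_rows --commands '[[[0,0,0,0,0,0,0.7],[0,0,0,0,0,0,0.8],[0,0,0,0,0,0,0.9],[0,0,0,0,0,0,1],[0,0,0,0,0,0,1],[0,0,-1,0,0,0,1],[0,0,-4,0,0,0,1],[0,0,-8,0,0,0,1],[0,0,-11,0,0,0,1],[3,2,-12,0,0,0,1],[6,4,-12,0,0,0,1],[9,6,-12,0,0,0,1],[12,8,-12,0,0,0,1],[15,10,-12,0,0,0,1],[18,12.5,-12,0,0,0,1],[21,14.5,-12,0,0,0,1],[24,16.5,-12,0,0,0,1],[24,16.5,-12,0,0,0,1],[24,16.5,-12,0,0,0,1]]]'

```text
clock: 41.22
tool_pos: [0.5391, -0.2571, 0.1842]
orientation: [180.0, 0.1, -36.8]
force: [-0.6, -0.0, -0.3]
opening: 0.0877
gripper_force: 0.0
```

Run:
```python
from ext import *
import posts
from rect import rect
T=cam('top');S=cam('scene')
blue=lambda th:(lambda a:a[...,0]-a[...,2]>th)
def tr(*a):
    try: ext(*a)
    except Exception as e: print('fail',e)
for th in(-1,1):
    for n,C,p in(('T',T,(.4446,.0215)),('S',S,(.4462,.0214))):
        print(n,'sq');tr(C,*p,.1,[53.4,143.4],[.03]*2,26,blue(th))
        try: rect(C,*p,.1,26,blue(th))
        except Exception as e: print(e)
    print('T sm');tr(T,.4467,.2593,.08,[0,90],[.016]*2,12,blue(th))
    print('S fl');tr(S,.4348,-.2903,.095,[27.9,117.9],[.015,.025],22,blue(th))
for n in('sq','lg','fl','sm'):
    L=[posts.dark(T,p) for p in posts.H[n][0]]; print(n,'holes T',(onplane(T,L,.01)[:,:2].mean(0)*1e3).round(1))
print(get_obs()['tool_pos'],get_obs()['clock'])
im=np.vstack([crop(T[0],318,200,300,140,2.6),crop(S[0],320,200,300,90,2.6)]) if 0 else None
P=[(.4455,.0215,.09),(.6864,-.1585,.075),(.434,-.2907,.085),(.4476,.2585,.07)]
r=[]
for C in(T,S):
    r.append(np.hstack([crop(C[0],*np.round(proj(C,p)[0]).astype(int),50,60,4) for p in P]))
cv2.imwrite('pics/fin.png',np.vstack(r))
```

```text
T sq
[(53.4, np.float64(-1.4), np.float64(1.1), 'mean', np.float64(-0.1)), (143.4, np.float64(-0.1), np.float64(-1.7), 'mean', np.float64(-0.9))]
centre 445.3 20.8 size 62.5 61.8 ang 53.3
S sq
[(53.4, np.float64(0.9), np.float64(-1.5), 'mean', np.float64(-0.3)), (143.4, np.float64(-2.6), np.float64(-0.6), 'mean', np.float64(-1.6))]
centre 453.3 19.8 size 64.0 67.8 ang 54.0
T sm
[(0, np.float64(0.1), np.float64(-0.3), 'mean', np.float64(-0.1)), (90, np.float64(-0.8), np.float64(-0.3), 'mean', np.float64(-0.6))]
S fl
[(27.9, np.float64(2.3), np.float64(1.8), 'mean', np.float64(2.0)), (117.9, np.float64(-0.3), np.float64(1.9), 'mean', np.float64(0.8))]
T sq
[(53.4, np.float64(-0.9), np.float64(0.5), 'mean', np.float64(-0.2)), (143.4, np.float64(-0.6), np.float64(-1.3), 'mean', np.float64(-0.9))]
centre 445.3 20.7 size 61.4 60.8 ang 53.3
S sq
[(53.4, np.float64(1.3), np.float64(-2.1), 'mean', np.float64(-0.4)), (143.4, np.float64(-2.9), np.float64(1.1), 'mean', np.float64(-0.9))]
centre 452.7 20.2 size 63.1 65.8 ang 54.0
T sm
[(0, np.float64(0.9), np.float64(-0.9), 'mean', np.float64(-0.0)), (90, np.float64(-2.1), np.float64(0.3), 'mean', np.float64(-0.9))]
S fl
[(27.9, np.float64(3.5), np.float64(-0.6), 'mean', np.float64(1.4)), (117.9, np.float64(-0.8), np.float64(2.5), 'mean', np.float64(0.9))]
sq holes T [443.  20.]
lg holes T [ 686.3 -158.4]
fl holes T [ 432.4 -291.2]
sm holes T [446.7 259.1]
[ 0.539131   -0.25451436  0.18553178] 41.4167
```

View pics/fin.png

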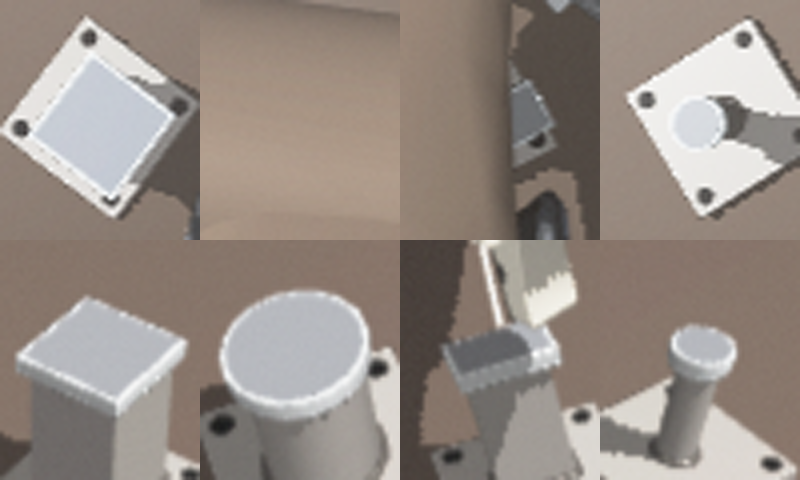

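All four caps lie flat on their posts in both views. The arm half-hides the flat post, so I'll move it aside and re-measure that one.

play_rows --commands '[[[-2,-3,0,0,0,0,1],[-4,-6,0,0,0,0,1],[-6,-9,0,0,0,0,1],[-8,-12.5,0,0,0,0,1],[-10,-16,0,0,0,0,1],[-10,-16,0,0,0,0,1],[-10,-16,0,0,0,0,1]]]'

```text
clock: 42.0
tool_pos: [0.5544, -0.0641, 0.1861]
orientation: [-179.9, -0.0, -36.3]
force: [0.1, -0.5, -0.1]
opening: 0.0876
gripper_force: 0.0
```

Run:
```python
from ext import *
import posts
T=cam('top');S=cam('scene')
for n,C,i in(('T',T,0),('S',S,1)):
    L=[posts.dark(C,p) for p in posts.H['fl'][i]]; c=onplane(C,L,.01)[:,:2].mean(0); print(n,'holes',(c*1e3).round(1))
    c={'T':(.4330,-.2913),'S':(.4348,-.2903)}[n]
    for th in(-3,-1,1):
        try: ext(C,*c,.095,[27.9,117.9],[.015,.025],22,lambda a:a[...,0]-a[...,2]>th)
        except Exception as e: print(e)
```

```text
T holes [ 432.3 -291.4]
[(27.9, np.float64(0.2), np.float64(2.2), 'mean', np.float64(1.2)), (117.9, np.float64(0.5), np.float64(2.8), 'mean', np.float64(1.7))]
[(27.9, np.float64(1.0), np.float64(1.6), 'mean', np.float64(1.3)), (117.9, np.float64(1.1), np.float64(1.8), 'mean', np.float64(1.4))]
[(27.9, np.float64(1.5), np.float64(1.0), 'mean', np.float64(1.2)), (117.9, np.float64(1.6), np.float64(0.5), 'mean', np.float64(1.0))]
S holes [ 433.  -291.2]
[(27.9, np.float64(2.4), np.float64(2.3), 'mean', np.float64(2.3)), (117.9, np.float64(0.2), np.float64(1.6), 'mean', np.float64(0.9))]
[(27.9, np.float64(3.5), np.float64(1.2), 'mean', np.float64(2.3)), (117.9, np.float64(-0.2), np.float64(2.1), 'mean', np.float64(1.0))]
[(27.9, np.float64(4.4), np.float64(-0.5), 'mean', np.float64(1.9)), (117.9, np.float64(-1.1), np.float64(2.7), 'mean', np.float64(0.8))]
```

Run:
```python
from h import *
import posts
f0={'T':cv2.imread('pics/top0.png'),'S':cv2.imread('pics/scene0.png')}
T=cam('top');S=cam('scene')
for n in posts.H:
  for nm,C,i in(('T',T,0),('S',S,1)):
    C0=(f0[nm],)+C[1:]
    for p in posts.H[n][i]:
        a=onplane(C0,posts.dark(C0,p),.01)[0,:2]; b=onplane(C,posts.dark(C,p),.01)[0,:2]; print(n,nm,((b-a)*1e3).round(1),end='; ')
    print()
```

```text
sq T [-0.1  0.5]; sq T [-0.1  0.1]; sq T [-5.3 -3.9]; sq T [-0.4 -0.4]; 
sq S [ 0.2 -0.3]; sq S [ 0. -0.]; sq S [-0.  -0.1]; 
lg T [-0.2  0.4]; lg T [-0.2 -0. ]; lg T [5.3 0.3]; lg T [-0.1  4.4]; 
lg S [0. 0.]; lg S [-0.  0.]; lg S [0. 0.]; lg S [0.1 0.5]; 
fl T [-0.4  0.1]; fl T [-1.7 -1. ]; fl T [-0.1  0.1]; fl T [-0.7 -0.1]; 
fl S [-2.7 -1.2]; fl S [ 0.1 -0.1]; fl S [-0.3 -0.5]; fl S [-3.9 -1.5]; 
sm T [0. 0.]; sm T [ 0.5 -0.5]; sm T [-0.4  0.3]; sm T [0. 0.]; 
sm S [-0.2 -0.9]; sm S [-0.1 -0. ]; sm S [0. 0.];
```

The posts haven't moved (the larger shifts are only holes hidden by the caps). The flat cap is about 1.6 mm and 1.1 mm off centre, so I'll regrip it, lift slightly and correct it.

```bash
python3 -c "
from h import *
go(.4340,-.2905,.09,-62.1)"
```

```text
shift cm [ 3.64 25.01  9.54] az 25.42 | at [554.2 -68.2 185.4] [180.     0.   -36.68] F [-0.1 -0.3  0.6] t 42.4 open 87.9 j6 40.0
```

play_rows --commands '[[[0.5,3,0,0,0,3,0.7],[0.9,6,0,0,0,6,0.7],[1.3,9,0,0,0,9,0.7],[1.8,12.5,0,0,0,13,0.7],[2.3,16,0,0,0,17,0.7],[2.8,19.5,0,0,0,20.5,0.7],[3.3,23,0,0,0,24,0.7],[3.6,25,2,0,0,25.4,0.7],[3.6,25,5,0,0,25.4,0.7],[3.6,25,8,0,0,25.4,0.7],[3.6,25,9.5,0,0,25.4,0.7],[3.6,25,9.5,0,0,25.4,0.7],[3.6,25,9.5,0,0,25.4,0.7],[3.6,25,9.5,0,0,25.4,0.7]]]'

```text
clock: 43.57
tool_pos: [0.4351, -0.2901, 0.0916]
orientation: [-180.0, -0.1, -62.0]
force: [0.2, -0.0, 0.1]
opening: 0.0614
gripper_force: 0.0
```

```bash
python3 -c "
from h import *
go(.4340,-.2905,.0615,-62.1)"
```

```text
shift cm [-0.01  0.12  3.01] az 0.11 | at [ 435.1 -290.1   91.6] [-1.7995e+02 -8.0000e-02 -6.1990e+01] F [ 0.2 -0.   0.1] t 43.6 open 61.4 j6 40.0
```

play_rows --commands '[[[0,0.08,1,0,0,0,0.7],[0,0.08,2,0,0,0,0.7],[0,0.08,2.8,0,0,0,0.7],[0,0.08,3,0,0,0,0.7],[0,0.08,3,0,0,0,0.7],[0,0.08,3,0,0,0,0.7],[0,0.08,3,0,0,0,0.7]]]'

```text
clock: 44.15
tool_pos: [0.4338, -0.2899, 0.0606]
orientation: [-180.0, -0.0, -62.0]
force: [0.0, -0.1, 0.2]
opening: 0.0616
gripper_force: 0.0
```

```bash
python3 -c "
from h import *
go(.4340,-.2905,.0600,-62.1)"
```

```text
shift cm [0.06 0.01 0.06] az 0.12 | at [ 433.8 -289.9   60.6] [-1.7999e+02 -2.0000e-02 -6.1980e+01] F [ 0.  -0.1  0.2] t 44.1 open 61.6 j6 40.0
```

play_rows --commands '[[[0.06,0,0.04,0,0,0.1,0.6],[0.06,0,0.04,0,0,0.1,0.5],[0.06,0,0.04,0,0,0.1,0.42],[0.06,0,0.04,0,0,0.1,0.38],[0.06,0,0.04,0,0,0.1,0.3],[0.06,0,0.04,0,0,0.1,0.2],[0.06,0,0.04,0,0,0.1,0.2],[0.06,0,0.04,0,0,0.1,0.2]]]'

```text
clock: 44.82
tool_pos: [0.4338, -0.2904, 0.0601]
orientation: [-180.0, -0.0, -62.1]
force: [-0.2, 0.7, 0.7]
opening: 0.0295
gripper_force: 29.9
```

```bash
python3 -c "
from h import *
go(.4340,-.2905,.0600,-62.1)"
```

```text
shift cm [ 0.02 -0.01  0.01] az 0.01 | at [ 433.8 -290.4   60.1] [-1.800e+02 -1.000e-02 -6.209e+01] F [-0.2  0.7  0.7] t 44.8 open 29.5 j6 40.0
```

play_rows --commands '[[[0,0,-0.2,0,0,0,0.2],[0,0,-0.3,0,0,0,0.2],[0.1,0.15,-0.3,0,0,0,0.2],[0.1,0.15,-0.3,0,0,0,0.2],[0.1,0.15,-0.3,0,0,0,0.2],[0.1,0.15,-0.2,0,0,0,0.2],[0.1,0.15,-0.1,0,0,0,0.2],[0.1,0.15,-0.05,0,0,0,0.2],[0.1,0.15,-0.05,0,0,0,0.2],[0.1,0.15,0,0,0,0,0.2],[0.1,0.15,0,0,0,0,0.2],[0.1,0.15,0,0,0,0,0.2]]]'

```text
clock: 45.82
tool_pos: [0.433, -0.292, 0.0601]
orientation: [-180.0, -0.0, -62.1]
force: [0.1, 0.6, 0.9]
opening: 0.0294
gripper_force: 29.9
```

play_rows --commands '[[[0,0,0.04,0,0,0,0.2],[0,0,0.04,0,0,0,0.2],[0,0,0.04,0,0,0,0.2]]]'

```text
clock: 46.07
tool_pos: [0.433, -0.292, 0.06]
orientation: [-180.0, -0.0, -62.1]
force: [-2.6, 1.5, 5.9]
opening: 0.0292
gripper_force: 29.9
```

Contact again, so I'll release, lift and clear the view.

play_rows --commands '[[[0,0,-0.03,0,0,0,0.3],[0,0,-0.03,0,0,0,0.4],[0,0,-0.03,0,0,0,0.5],[0,0,-0.03,0,0,0,0.6],[0,0,-0.03,0,0,0,0.6],[0,0,-1,0,0,0,0.7],[0,0,-3,0,0,0,0.7],[0,0,-6,0,0,0,0.7],[-1,-2,-8,0,0,0,0.7],[-2.5,-5,-9,0,0,0,0.7],[-4,-8,-10,0,0,0,0.7],[-5.5,-11,-10,0,0,0,0.7],[-7,-14,-10,0,0,0,0.7],[-8.5,-17,-10,0,0,0,0.7],[-10,-20,-10,0,0,0,0.7],[-10,-20,-10,0,0,0,0.7],[-10,-20,-10,0,0,0,0.7],[-10,-20,-10,0,0,0,0.7]]]'

```text
clock: 47.57
tool_pos: [0.5627, -0.1098, 0.1598]
orientation: [180.0, 0.0, -62.1]
force: [-0.3, -0.1, -0.3]
opening: 0.0614
gripper_force: 0.0
```

Run:
```python
from ext import *
import posts
T=cam('top');S=cam('scene')
f0={'T':cv2.imread('pics/top0.png'),'S':cv2.imread('pics/scene0.png')}
for n,C in(('T',T),('S',S)):
    c={'T':(.4330,-.2913),'S':(.4348,-.2903)}[n]
    for th in(-3,-1,1): ext(C,*c,.095,[27.9,117.9],[.015,.025],22,lambda a:a[...,0]-a[...,2]>th)
    i='TS'.index(n);C0=(f0[n],)+C[1:]
    print([((onplane(C,posts.dark(C,p),.01)-onplane(C0,posts.dark(C0,p),.01))[0,:2]*1e3).round(1) for p in posts.H['fl'][i]])
# bystanders: image change at marker and offcut
for nm,p in(('offcut',(.43,.14,.038)),('marker',(.62,0,.0)),('red',(.59,.081,.01)),('purple',(.681,.197,.01))):
    u,v=np.round(proj(S,p)[0]).astype(int); d=np.abs(S[0][v-20:v+20,u-15:u+15].astype(int)-f0['S'][v-20:v+20,u-15:u+15]).max(2); print(nm,(d>40).sum())
print(get_obs()['tool_pos'],get_obs()['clock'])
```

```text
[(27.9, np.float64(-1.4), np.float64(1.0), 'mean', np.float64(-0.2)), (117.9, np.float64(0.1), np.float64(1.6), 'mean', np.float64(0.8))]
[(27.9, np.float64(-1.0), np.float64(0.2), 'mean', np.float64(-0.4)), (117.9, np.float64(0.4), np.float64(0.4), 'mean', np.float64(0.4))]
[(27.9, np.float64(-0.4), np.float64(-0.7), 'mean', np.float64(-0.5)), (117.9, np.float64(0.9), np.float64(-0.5), 'mean', np.float64(0.2))]
[array([-0.4,  0.2]), array([-4.1, -2.2]), array([-0. ,  0.1]), array([-0.3,  0.4])]
[(27.9, np.float64(1.1), np.float64(1.2), 'mean', np.float64(1.2)), (117.9, np.float64(-0.3), np.float64(0.6), 'mean', np.float64(0.1))]
[(27.9, np.float64(1.9), np.float64(-0.3), 'mean', np.float64(0.8)), (117.9, np.float64(-1.0), np.float64(0.8), 'mean', np.float64(-0.1))]
[(27.9, np.float64(2.9), np.float64(-2.6), 'mean', np.float64(0.2)), (117.9, np.float64(-1.5), np.float64(1.2), 'mean', np.float64(-0.2))]
[array([-2.8, -1.3]), array([ 0.1, -0.1]), array([-0.1,  0. ]), array([-3.9, -1.6])]
offcut 0
marker 0
red 0
purple 0
[ 0.56244848 -0.110815    0.15989431] 47.7667
```

The flat cap is now within about 0.5 mm of its post centre, and the posts and bystanders haven't moved. I'm handing in.

```bash
python3 -c "
from plant import *
print(close_job())"
```

```text
the job is handed in; nothing more can be done
None
```

All four caps lie flat on their matching posts, measured within about 1.5 mm of centre, and the camera checks show the posts, offcut and marking pen where they were; the job was handed in at about 48 s and no verdict came back.

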